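Load the block heater and switch it on

ROBOT

A 6-joint arm with a two-finger parallel gripper is mounted at the origin on the work surface. World frame = base frame: x ahead of the robot, y to its left, z up, the work surface at z = 0. Lengths are in m, angles in rad, forces in N, time in s.
With the tool pointing down it reaches from about 0.325 to 0.775 m from the base axis. Payload 9.3 kg.
Tool frame: the origin (TCP) lies midway between the tips of the shut fingers; the grasp point (between the pads) lies 19 mm behind it; z points along the fingers, y is the direction in which the jaws open and shut (so a half turn about z gives the same grasp; the last joint's range is limited). The gripper opens to 85 mm and grips with 20 to 120 N. Pads are 22 mm wide; open, the fingers measure 114 mm over their backs; the gripper's body (76 mm by 85 mm) begins 54 mm behind the grasp point. The pads swing forward as they close: fully open they stand 13 mm farther back than shut.
Start: joints at [-1.362, 0.259, 0.021, 1.334, 0, 1.418], TCP at [0.195, -0.514, 0.231] pointing down, gripper open.
Joint ranges: [-3.04, 3.04], [-0.91, 1.82], [-1.04, 1.36], [-1.92, 1.95], [-1.52, 1.45], [-3.14, 3.14]. Speed limits (rad/s): [2.22, 2.22, 2.79, 3.14, 3.14, 3.14].

INTERFACE

Orientations are given as a unit quaternion [w, x, y, z].
In Python, from rig import ctrl gives the robot as it stands.
- The arm moves only by the tool arm_command, never from a script. Its argument "motion" is a list of rows, each a list of 4 numbers: the shift along the world's x, y, z in m, then the turn about the world's z in degrees. A call has 1 to 5 rows; each row is the pose to reach, as a shift and turn from the pose commanded when the call began; what a row does not reach only later rows make up. A row lasts 1/10 s, in which the tool goes at most 50 mm and 8.59 degrees, less where a joint would pass 70% of its speed; a pose out of reach is approached as far as the arm can. A call with a gripper value outside its range is refused whole. "claw" is the finger opening in m, from 0 to 0.0854, set as the call begins (left out, the last holds). The fingers move at their own pace and stop on an object; "force" is the grip in N (left out, the last holds). Time passes only in rows, so rows that repeat a pose let the fingers close. It gives the time, the measured TCP pose, the force and the opening at its end, in the units of the state.
- ctrl.get_state(): the state, without advancing time (a new reading comes with each control period).
- ctrl.camera(name): name is "side" or "top"; returns the picture (384x512x3 uint8, red, green, blue); there is no depth.
- ctrl.camera_info(name): a dict with "fov_y" (degrees; the focal length in pixels is half the picture's height over the tangent of half this angle, whatever the lens; pixels are square), "cx", "cy" (the principal point, pixels), "distortion" ([k1, k2, p1, p2, k3] as OpenCV has them; the pictures are not rectified), "R" (3x3) and "t" (3): a world point X has camera coordinates R X + t. Camera axes: x right, y down, z forward; pixel columns grow to the right and rows downward; lengths in m; the calibration is good to about 2 mm. A picture is of the moment at which its call begins. camera_info takes no time and is no camera call.
- ctrl.sign_off(): hands the job in, once; it reports no verdict.
The state is a dict: "clock": time; "joint_pos": joint angles; "qvel": joint speeds; "joint_efforts": joint torques, N m; "ee_pos": TCP position; "tcp_rot": TCP orientation; "wrist_force": force on the tool from outside, world axes, zero at the start; "wrist_torque": the same for the moment, N m; "finger_gap": opening from 0.0 (shut) to 1.0 (fully open).
Only numpy, scipy, OpenCV 4.12 (cv2) and the standard library are available. Lean on these libraries where they do the work, as an engineer would, in place of code of your own. Each camera call takes 0.05 s, during which the arm holds its last target.

TASK

Lift the aluminium tube block out of its cooling stand and set it down upright on the black rubber mat, let go and take it again across its other pair of faces, then lower it fully home into the well of the block heater and let go. Only then flip the heater's steel bat toggle over its centre to the other side. Keep the block upright, set it down without dropping it, and leave the other things on the bench where they are.

Things in the scene. Friction and masses are not known exactly. Their poses are not given: they have to be found in the camera images.
- block_center (a point): Centre (half-way up) of the loose aluminium tube block, a plain upright block with twelve dark holes drawn on top: 40 mm along its x, 56 mm along its y, 90 mm tall (z), 0.36 to 0.63 kg. Its broad faces (56 mm wide) look along its +-x, its narrow ones (40 mm wide) along +-y. It starts upright in the cooling stand, axes along the stand's within 0.02 rad.
- stand_floor (a point): Floor centre of the fixed cooling stand, 12 mm above the bench; base 130 (x) by 120 (y) mm. Two upright finned steel plates (70 mm long in y, 30 mm thick with fins), 46 mm apart in x, cover the block's broad faces up to 3 mm below its top: no finger fits there. The +-y sides are open (only 8 mm high stops), so it is taken there across its 56 mm from above.
- mat_center (a point): Centre of the top of a fixed black rubber mat, 120 by 120 mm, 3 mm thick (its top is 3 mm above the bench), the clear place to set the block down.
- well_floor (a point): Floor centre of the heater's open well, 30 mm above the bench; heater axes: x away from the robot at yaw 0, y towards the toggle, z up. The seated block stands here with its axes along these, either way round. The cheeks (see well_center) shut off the block's narrow faces; the +-x sides are open (only 8 mm high bars, 46 mm apart), so hold it there, across its 40 mm.
- toggle_pivot (a point): Pivot of the heater's bat toggle, in the top of its control box, 60 mm above the bench, 110 mm from the well's centre along the heater's +y; heater axes. The heater's white base is 170 (x) by 230 (y) by 30 mm high; the control box on it is 170 by 90 mm and its top is 60 mm above the bench.
- toggle_tip (a point): Point near the tip of the toggle's bat, 67 mm from the pivot; the round steel bat ends 4 mm beyond it and is 11 mm thick in its lower half, 16 mm in its upper. It swings in the heater's x-z plane, 0.45 rad either side of upright.
- toggle (a joint): Angle of the bat toggle in rad: 0 = off, leaning 0.45 rad to the heater's -x (towards the robot's side); 0.45 = upright; 0.9 = on, leaning to the heater's +x. An over-centre spring throws it to the end on whose side of 0.45 it is; about 3.5 N at the tip moves it off its stop.
- reagent: Bystander: bottle 52 mm across, 120 mm tall, loose; origin under its base.
- pot: Bystander: capped jar 48 mm across, 60 mm tall, loose; origin under its base.
- beaker: Bystander: clear open cup 66 mm across, 75 mm tall, loose; origin under its base.
- tipbox: Bystander: maroon box 80 x 110 x 55 mm, loose; origin under its base.
- dish: Bystander: shallow open steel dish 70 x 120 x 25 mm, loose; origin under its base.
- well_center (a point): Where the seated block's centre lies, 45 mm above the well's floor; heater axes. Two grey cheeks, 70 mm long in x and 12 mm thick, stand 62 mm apart in y, with sloping steel lead-ins along their tops (60 mm apart at their lower edge, 68 mm at the top), and end 2 mm below the seated block's top: no finger fits between them and the block.
Mind the look-alikes: they are no part of the job. What is shaped like the part that bears block_center but orange is not meant. What is shaped like the part that bears mat_center but purple is not meant.

How it is judged:
On the way, in this order (a step that is already met when the one before it is completed fails the run):
1. the block stands upright on the mat, let go (horizontal distance between block_center and mat_center below 0.06 m and height (world z) of block_center below 0.054 m and angle between block_center's own z axis and vertical below 0.1 rad and contact force between the fingers and block below 0.3 N and linear speed of block below 0.02 m/s), for 0.2 s.
2. the block stands fully home in the heater's well, let go, with the toggle still off (horizontal distance between block_center and well_floor below 0.007 m and z of block_center in the frame of well_floor below 0.049 m and angle between block_center's own z axis and vertical below 0.06 rad and contact force between the fingers and block below 0.3 N and linear speed of block below 0.02 m/s and value of joint toggle below 0.3 rad), for 0.2 s.
At the end, for the whole second after the job is handed in: The block stands in the heater's well, centre within 7 mm of the well's axis, not more than 4 mm above its seat, within 0.06 rad of upright, at rest and let go; the toggle rests beyond 0.75 rad (on) (horizontal distance between block_center and well_floor below 0.007 m and z of block_center in the frame of well_floor below 0.049 m and angle between block_center's own z axis and vertical below 0.06 rad and linear speed of block below 0.02 m/s and value of joint toggle above 0.75 rad); the robot touches nothing.
It fails at once if the block is tipped over (beyond 0.5 rad) (angle between block_center's own z axis and vertical above 0.5 rad).
It fails at once if the block is dropped (moves faster than 0.7 m/s while no finger touches it) (linear speed of block above 0.7 m/s and contact force between the fingers and block below 0.1 N).
It fails at once if a bystander is moved by more than 40 mm (distance of any of reagent, pot, beaker, tipbox, dish from where it was at the start of the episode above 0.04 m).
It also fails if it takes over 70 s, if anything falls off the work surface, if the arm or the gripper's body presses on something with over 40 N, if the wrist force passes 120 N, or if a joint passes its speed limit or range.

## Working session

There is one attempt and no reset: what is moved stays moved. The work goes in short steps, Python scripts to look and compute and a tool call to move; the robot and the scene stay as the last step left them, time stands still between calls to the robot, and variables do not carry over. Pictures are saved under pics/ and viewed, and the job is handed in when it is done.

Besides the shell and the picture viewer there is one more tool, called after "Emit:" by a JSON object that holds its "method" and its "body". arm_command: Moves the arm, as the interface text tells. Its arguments: {"type":"object","properties":{"motion":{"type":"array","items":{"type":"array","items":{"type":"number"}}},"claw":{"type":"number"},"force":{"type":"number"}},"required":["motion"]}

```bash
mkdir -p pics; ls
python3 - <<'E'
from rig import ctrl
import cv2
for n in ["side","top"]:
    im=ctrl.camera(n); cv2.imwrite(f"pics/{n}0.png",im[:,:,::-1]); 
    i=ctrl.camera_info(n); print(n,i)
print(ctrl.get_state())
E
```

```text
pics
side {'fov_y': 52.06433452268, 'cx': 258.6738224949583, 'cy': 192.35544848632097, 'distortion': array([0.03524014, 0.        , 0.        , 0.        , 0.        ]), 'R': array([[-0.85280727, -0.52192472,  0.01773001],
       [-0.4080572 ,  0.64479589, -0.64631848],
       [ 0.32589735, -0.55841996, -0.76286176]]), 't': array([0.48044313, 0.22177524, 1.07741052])}
top {'fov_y': 55.60025176579736, 'cx': 257.9387135830392, 'cy': 194.14054792211797, 'distortion': array([-0.06866365,  0.        ,  0.        ,  0.        ,  0.        ]), 'R': array([[-1.82543006e-02, -9.99833101e-01,  7.41404420e-04],
       [-9.98141350e-01,  1.81802817e-02, -5.81663343e-02],
       [ 5.81431475e-02, -1.80181216e-03, -9.98306630e-01]]), 't': array([0.09755893, 0.5024434 , 1.00001333])}
{'clock': 0.1, 'joint_pos': array([-1.36162020e+00,  2.59142087e-01,  2.08549759e-02,  1.33366876e+00,
       -1.16643626e-05,  1.41820416e+00]), 'qvel': array([-1.26591093e-03, -1.23802874e-03,  1.69396669e-03,  3.51753492e-04,
        2.50952350e-03, -2.58717224e-05]), 'joint_efforts': array([ 7.72400061e-03, -5.56693554e+01,  3.45069408e+01,  1.16612311e-02,
       -3.23106086e-06,  2.45367715e-05]), 'ee_pos': array([ 0.19460859, -0.51417251,  0.23073006]), 'tcp_rot': array([-5.79376914e-04,  9.83684854e-01,  1.79899341e-01, -2.22306116e-05]), 'wrist_force': array([ 0.15094461, -0.08565976,  0.04432235]), 'wrist_torque': array([0.03390917, 0.02830502, 0.03489343]), 'finger_gap': 1.0010733686927198}
```

View pics/side0.png

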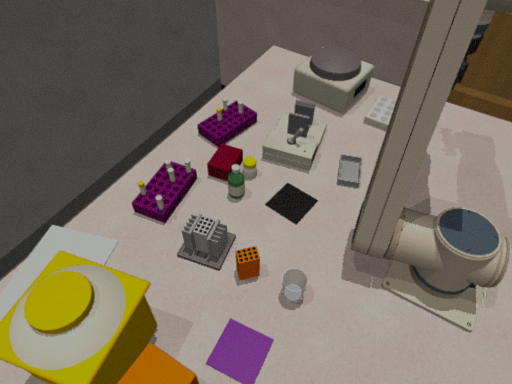

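View pics/top0.png

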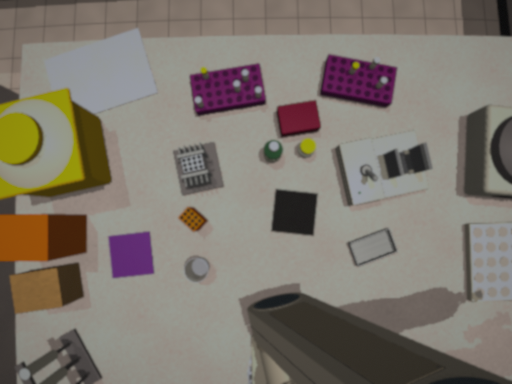

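```bash
cat > h.py <<'E'
import numpy as np, cv2
from rig import ctrl
def K(n):
    i=ctrl.camera_info(n); f=192/np.tan(np.radians(i["fov_y"]/2))
    return np.array([[f,0,i["cx"]],[0,f,i["cy"]],[0,0,1]]),np.array(i["distortion"]),np.array(i["R"]),np.array(i["t"])
def ray(n,px):
    k,d,R,t=K(n); u=cv2.undistortPoints(np.array(px,float).reshape(-1,1,2),k,d).reshape(-1,2)
    dirs=np.c_[u,np.ones(len(u))]@R; return -R.T@t,dirs
def plane(n,px,z):
    c,d=ray(n,px); return c+d*((z-c[2])/d[:,2])[:,None]
def proj(n,X):
    k,d,R,t=K(n); return cv2.projectPoints(np.array(X,float).reshape(-1,1,3),cv2.Rodrigues(R)[0],t,k,d)[0].reshape(-1,2)
def tri(pa,pb):
    c1,d1=ray("side",[pa]);c2,d2=ray("top",[pb]);d1=d1[0]/np.linalg.norm(d1);d2=d2[0]/np.linalg.norm(d2)
    s=np.linalg.lstsq(np.c_[d1,-d2],c2-c1,rcond=None)[0]; a=c1+s[0]*d1;b=c2+s[1]*d2
    return (a+b)/2,np.linalg.norm(a-b)
def snap(n,name,box=None,s=1):
    im=ctrl.camera(n)[:,:,::-1].copy(); cv2.imwrite(f"pics/raw_{name}.png",im)
    crop(im,name,box,s); return im
def crop(im,name,box,s):
    if box: x0,y0,x1,y1=box; im=im[y0:y1,x0:x1]
    cv2.imwrite(f"pics/{name}.png",cv2.resize(im,None,fx=s,fy=s,interpolation=cv2.INTER_CUBIC))
E
python3 - <<'E'
from h import *
a=cv2.imread("pics/top0.png");b=cv2.imread("pics/side0.png")
L=[cv2.resize(a[130:205,160:235],(400,400),interpolation=2),cv2.resize(a[120:220,330:430],(400,400),interpolation=2)]
cv2.imwrite("pics/ztop.png",np.hstack(L))
L=[cv2.resize(b[205:275,170:240],(400,400),interpolation=2),cv2.resize(b[95:175,255:335],(400,400),interpolation=2)]
cv2.imwrite("pics/zside.png",np.hstack(L))
E
```

```text
(no output)
```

View pics/ztop.png

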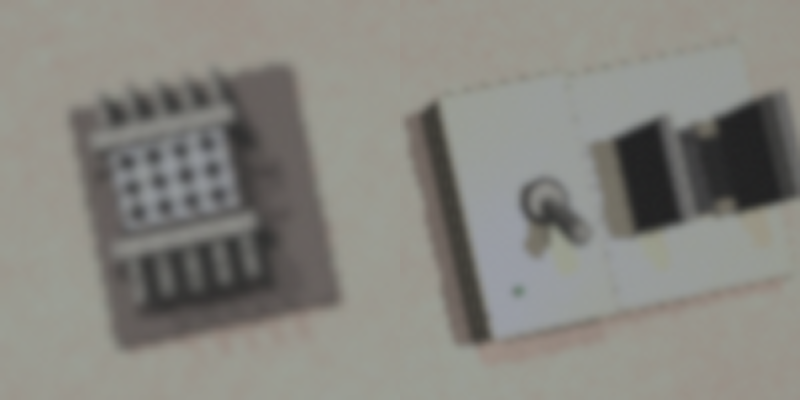

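View pics/zside.png

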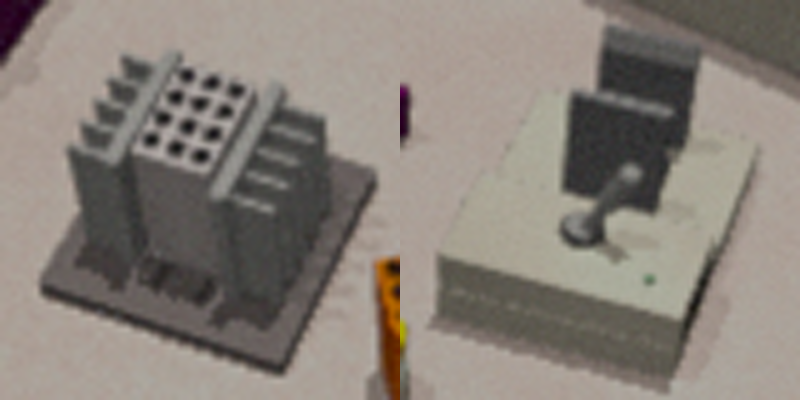

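```bash
cat > holes.py <<'E'
from h import *
def holes(im,cam,box,z,S=8):
    x0,y0,x1,y1=box
    g=cv2.cvtColor(im[y0:y1,x0:x1],cv2.COLOR_BGR2GRAY)
    G=cv2.resize(g,None,fx=S,fy=S,interpolation=cv2.INTER_CUBIC)
    bl=cv2.GaussianBlur(G,(0,0),S*0.6); bg=cv2.GaussianBlur(G,(0,0),S*3)
    p=cv2.SimpleBlobDetector_Params();p.filterByArea=True;p.minArea=S*S*1.5;p.maxArea=S*S*20;p.filterByCircularity=False;p.filterByInertia=True;p.minInertiaRatio=.25;p.filterByConvexity=False;p.minDistBetweenBlobs=S*2;p.thresholdStep=4;p.minThreshold=20;p.maxThreshold=240
    k=cv2.SimpleBlobDetector_create(p).detect(bl)
    pts=np.array([((q.pt[0]+.5)/S-.5+x0,(q.pt[1]+.5)/S-.5+y0) for q in k])
    return pts
E
python3 - <<'E'
from holes import *
for cam,f,box in [("top","pics/top0.png",(172,138,218,192)),("side","pics/side0.png",(186,212,222,245))]:
    im=cv2.imread(f); P=holes(im,cam,box,.102); W=plane(cam,P,.102)
    print(cam,len(P)); print(np.c_[P,W[:,:2]].round(4))
E
```

```text
top 21
[[204.7203 155.288    0.6014   0.2233]
 [209.1943 174.6017   0.5514   0.2123]
 [181.4078 150.9852   0.6139   0.2834]
 [186.5067 149.8175   0.6166   0.2702]
 [191.6999 148.6683   0.6193   0.2568]
 [196.9864 147.6972   0.6216   0.2431]
 [202.7007 147.2306   0.6225   0.2284]
 [182.192  180.7757   0.5368   0.2817]
 [183.1992 159.8333   0.5908   0.2789]
 [185.3781 169.5818   0.5655   0.2733]
 [190.5235 168.4529   0.5681   0.2601]
 [200.6087 166.222    0.5734   0.2341]
 [188.2695 158.6597   0.5936   0.2658]
 [175.3696 152.598    0.61     0.2991]
 [195.5417 167.3388   0.5707   0.2472]
 [184.2665 164.8698   0.5777   0.2762]
 [189.3782 163.5119   0.5809   0.263 ]
 [194.4231 162.3611   0.5837   0.2499]
 [199.468  161.3042   0.5861   0.2369]
 [193.3497 157.5621   0.5961   0.2526]
 [198.3707 156.1217   0.5996   0.2397]]
side 15
[[204.6969 231.8588   0.5629   0.2748]
 [200.3869 230.4476   0.5751   0.2772]
 [202.4462 226.6867   0.5778   0.2647]
 [195.9402 228.9386   0.5879   0.2795]
 [206.8267 228.0004   0.5655   0.262 ]
 [197.8996 225.1067   0.591    0.267 ]
 [204.4691 222.7113   0.581    0.2514]
 [200.299  221.5316   0.5927   0.2542]
 [208.8178 224.0566   0.5686   0.2489]
 [191.1459 220.7631   0.6148   0.2651]
 [210.7936 220.4153   0.5712   0.2364]
 [206.5978 219.0546   0.5834   0.2387]
 [202.1326 217.7168   0.5962   0.2415]
 [193.4719 216.9863   0.6173   0.2519]
 [188.7737 224.7105   0.6122   0.2787]]
```

Run:
```python
from h import *
im=cv2.imread("pics/top0.png"); si=cv2.imread("pics/side0.png")
for cam,a in [("top",im),("side",si)]:
    # mat: black mask
    g=cv2.cvtColor(a,cv2.COLOR_BGR2GRAY); m=(g<50).astype(np.uint8)
    n,l,s,c=cv2.connectedComponentsWithStats(m)
    for i in range(1,n):
        if 200<s[i,4]<4000 and 150<c[i,0]<420:
            r=cv2.minAreaRect(np.argwhere(l==i)[:,::-1].astype(np.float32)); 
            print(cam,s[i],c[i].round(1),plane(cam,[c[i]],.003).round(4), r)
crop(im,"zh_top",(330,120,440,215),7); crop(si,"zh_side",(255,95,335,175),7)
```

```text
top [338  59  56  25 535] [364.9  71.6] [[ 0.8572 -0.2302  0.003 ]] ((364.82550048828125, 74.32215118408203), (55.843013763427734, 23.287235260009766), 10.007980346679688)
top [321  60  70  47 832] [357.2  92.7] [[ 0.7938 -0.2046  0.003 ]] ((357.1878356933594, 83.50975799560547), (69.77348327636719, 35.318695068359375), 10.738897323608398)
top [196  95  69  20 379] [231.4 105.7] [[0.7606 0.1598 0.003 ]] ((229.9287872314453, 103.57987213134766), (11.212963104248047, 68.38069915771484), 80.3802719116211)
top [277 110  42  27 202] [294.  128.5] [[ 0.6908 -0.0181  0.003 ]] ((293.7427673339844, 128.84066772460938), (43.991817474365234, 22.36404037475586), 23.02549171447754)
top [405 147  20  25 341] [415.  159.5] [[ 0.5963 -0.3649  0.003 ]] ((414.00006103515625, 159.50001525878906), (23.283418655395508, 17.220027923583984), 75.96376037597656)
top [385 152  14  25 235] [391.5 164.1] [[ 0.5838 -0.2953  0.003 ]] ((391.42694091796875, 164.016845703125), (23.610248565673828, 10.11867904663086), 77.00537872314453)
top [ 273  191   43   43 1580] [294.1 212. ] [[ 0.4527 -0.0123  0.003 ]] ((294.0763244628906, 211.95462036132812), (39.91440963745117, 39.736854553222656), 6.115502834320068)
top [254 294  46  15 390] [276.2 300.9] [[0.2059 0.0429 0.003 ]] ((276.4647216796875, 300.8411560058594), (10.087267875671387, 46.53158950805664), 77.47119140625)
side [ 198  102   59   79 2060] [225.7 138.7] [[ 0.7883 -0.1407  0.003 ]] ((221.2850799560547, 137.8997802734375), (52.47852325439453, 77.49076080322266), 19.29004669189453)
side [ 133  163   64   60 1728] [164.6 192.7] [[0.8065 0.171  0.003 ]] ((164.3581085205078, 190.39865112304688), (37.5479850769043, 67.6561279296875), 35.53767776489258)
side [ 266  184   51   40 1069] [291.4 202.9] [[ 0.448  -0.0067  0.003 ]] ((291.1852722167969, 202.2088165283203), (40.57244873046875, 30.98538589477539), 32.47119140625)
```

View pics/zh_top.png

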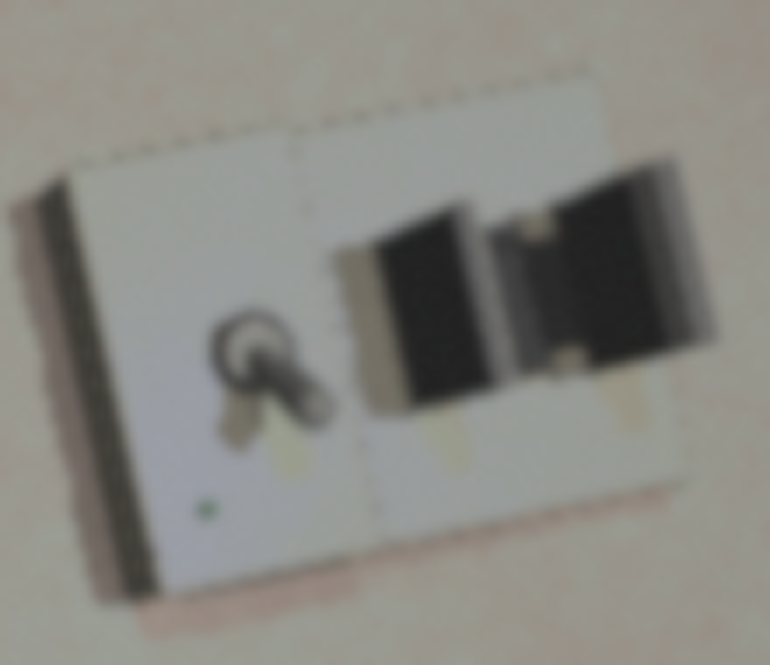

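View pics/zh_side.png

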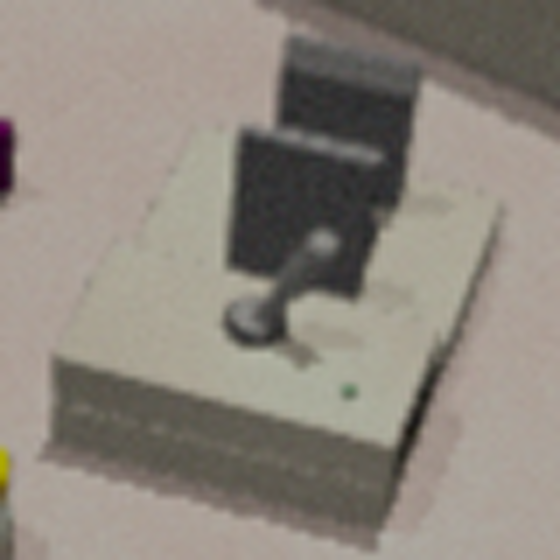

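Run:
```python
from h import *
def p(c,L,z):
    o=np.array((330,120) if c=="top" else (255,95)); return plane(c,(np.array(L)+.5)/7-.5+o,z)[:,:2]
print("top box",p("top",[(70,172),(290,127),(370,548),(160,595)],.06).round(4).tolist())
print("top base",p("top",[(600,70),(685,482)],.03).round(4).tolist(),"pivot",p("top",[(250,350)],.06))
print("side box",p("side",[(52,355),(398,445),(118,248),(437,345)],.06).round(4).tolist())
print("side base",p("side",[(200,130),(500,208)],.03).round(4).tolist(),"pivot",p("side",[(255,320)],.06))
# cheeks tops z=.118 : near cheek top strip, far
print("top cheek lines", p("top",[(465,203),(505,383),(660,160),(705,345)],.118).round(4).tolist())
print("tips",tri(np.array((323,242))/7+(255,95),np.array((318,408))/7+(330,120)))
```

```text
top box [[0.6325, -0.1341], [0.649, -0.2206], [0.4854, -0.2452], [0.469, -0.1633]]
top base [[0.6774, -0.3581], [0.5106, -0.3847]] pivot [[ 0.56241596 -0.20140738]]
side box [[0.63, -0.128], [0.4636, -0.1621], [0.6423, -0.2113], [0.4782, -0.2329]]
side base [[0.6699, -0.3477], [0.5075, -0.3759]] pivot [[ 0.56017995 -0.20162537]]
top cheek lines [[0.6081, -0.2655], [0.542, -0.2773], [0.6232, -0.3394], [0.5548, -0.3528]]
tips (array([ 0.53297956, -0.21094025,  0.11281726]), np.float64(0.0008031051000707499))
```

Run:
```python
from h import *
im=cv2.imread("pics/top0.png"); si=cv2.imread("pics/side0.png")
def e(a,name,b,s):
    a=np.clip(255*(a/200.)**.6,0,255).astype(np.uint8); crop(a,name,b,s)
e(im,"w_top",(374,136,438,184),12); e(si,"w_side",(285,95,325,140),13)
```

```text
(no output)
```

View pics/w_top.png

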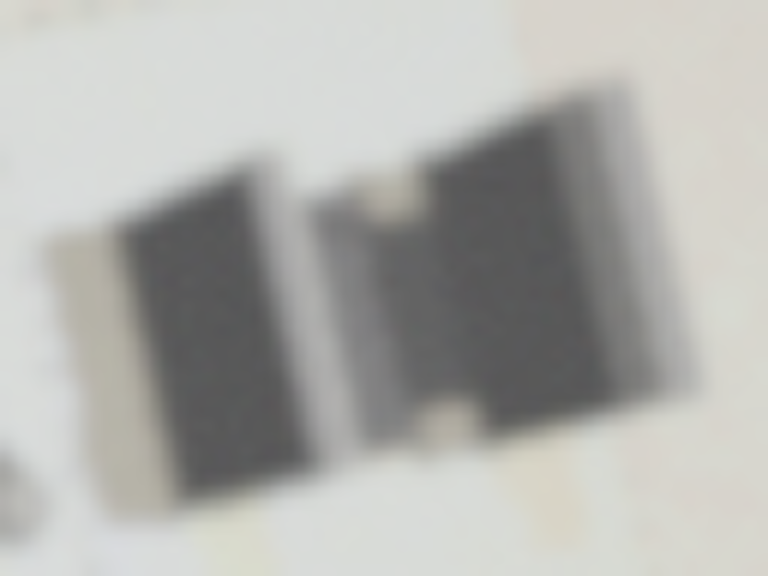

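View pics/w_side.png

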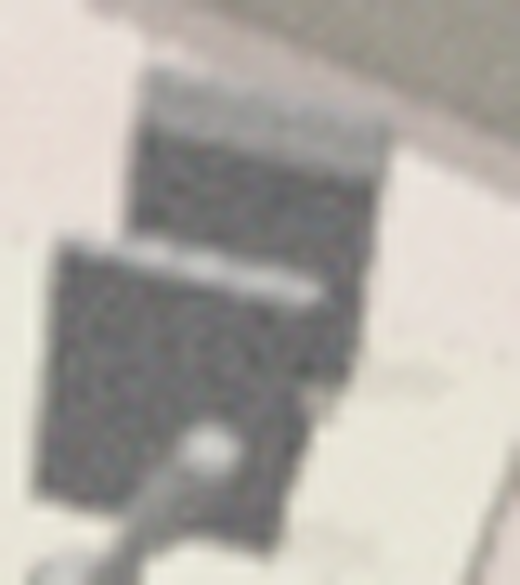

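Run:
```python
from h import *
a=plane("top",(np.array([(250,160),(312,470),(632,72),(703,385)])+.5)/12-.5+(374,136),.118)[:,:2]
b=plane("side",(np.array([(57,250),(312,303),(150,66),(392,122)])+.5)/13-.5+(285,95),.118)[:,:2]
for q in (a,b): print(q.round(4).tolist(),q.mean(0).round(4), np.linalg.norm(q[0]-q[1]),np.linalg.norm(q[2]-q[0]))
# bars z=.038 top view
print(plane("top",(np.array([(395,190),(450,418)])+.5)/12-.5+(374,136),.038))
```

```text
[[0.6073, -0.2612], [0.541, -0.2716], [0.6255, -0.3458], [0.5579, -0.3578]] [ 0.5829 -0.3091] 0.06717893606528423 0.08646088349672165
[[0.6024, -0.2549], [0.5369, -0.2715], [0.6187, -0.3369], [0.5529, -0.3502]] [ 0.5777 -0.3034] 0.06756299034315914 0.08354189943318852
[[ 0.61419895 -0.3260932   0.038     ]
 [ 0.56095064 -0.33656743  0.038     ]]
```

Emit:
{"method": "arm_command", "body": {"motion": [[0.0193,0.0386,0.005,8.57],[0.0386,0.0772,0.01,17.14],[0.0579,0.1158,0.015,25.71],[0.0772,0.1544,0.02,34.28],[0.0965,0.193,0.02,42.85]], "claw": 0.0854}}

```text
clock: 0.6
ee_pos: [0.2916, -0.3199, 0.2516]
tcp_rot: [0.0, 0.849, 0.529, 0.0]
wrist_force: [1.2, 0.4, -0.6]
finger_gap: 0.997
```

Emit:
{"method": "arm_command", "body": {"motion": [[0.0193,0.0386,0,8.57],[0.0386,0.0772,0,17.14],[0.0579,0.1158,0,25.71],[0.0772,0.1544,0,34.28],[0.0965,0.193,0,42.85]]}}

```text
clock: 1.1
ee_pos: [0.388, -0.1266, 0.2512]
tcp_rot: [0.0, 0.596, 0.803, 0.0]
wrist_force: [0.7, -1.1, 0.1]
finger_gap: 1.0
```

Emit:
{"method": "arm_command", "body": {"motion": [[0.0193,0.0386,0,8.57],[0.0386,0.0772,0,17.14],[0.0579,0.1158,0,25.71],[0.0772,0.1544,0,34.28],[0.0965,0.193,0,42.85]]}}

```text
clock: 1.6
ee_pos: [0.4845, 0.0665, 0.2511]
tcp_rot: [-0.0, 0.262, 0.965, -0.0]
wrist_force: [0.8, 0.3, -0.2]
finger_gap: 1.003
```

Emit:
{"method": "arm_command", "body": {"motion": [[0.0193,0.0386,0,8.57],[0.0386,0.0772,0,17.14],[0.0579,0.1158,0,25.71],[0.0772,0.1544,0,34.28],[0.0965,0.193,0,42.85]]}}

```text
clock: 2.1
ee_pos: [0.581, 0.2594, 0.2509]
tcp_rot: [-0.0, -0.109, 0.994, -0.0]
wrist_force: [0.2, -1.2, 0.3]
finger_gap: 1.002
```

```bash
cat >> h.py <<'E'
from scipy.spatial.transform import Rotation as Ro
def st():
    s=ctrl.get_state(); q=s["tcp_rot"]; R=Ro.from_quat([q[1],q[2],q[3],q[0]]).as_matrix()
    print("t",round(s["clock"],2),"p",s["ee_pos"].round(4),"thx",np.degrees(np.arctan2(R[1,0],R[0,0])).round(2),"tilt",np.degrees(np.arccos(-R[2,2])).round(2),"F",s["wrist_force"].round(2),"gap",round(s["finger_gap"]*85.4,1),"j",s["joint_pos"].round(2))
    return s,R
E
python3 -c "
from h import *
st()
snap('top','t1');snap('side','s1')"
```

```text
t 2.1 p [0.581  0.2594 0.2509] thx -167.51 tilt 0.03 F [ 0.22 -1.2   0.33] gap 85.5 j [ 0.29  0.41  0.29  1.46 -0.    0.07]
```

View pics/s1.png

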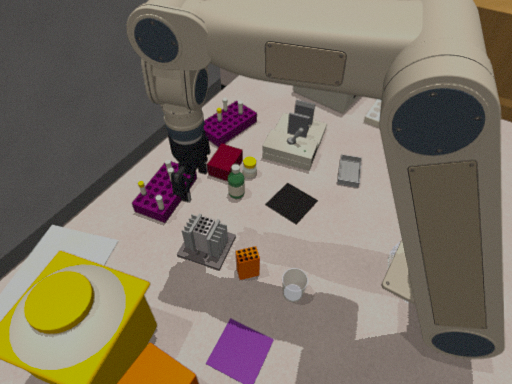

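View pics/t1.png

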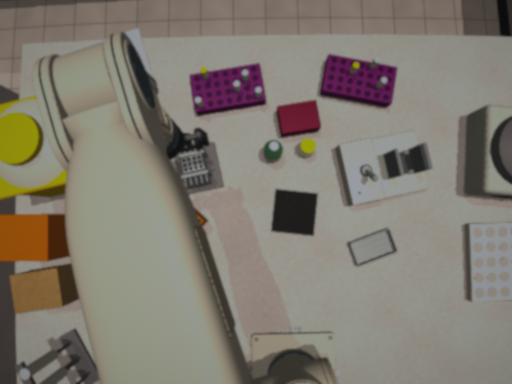

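Emit:
{"method": "arm_command", "body": {"motion": [[0,-0.002,-0.045,-0.3],[0,-0.002,-0.09,-0.3],[0,-0.002,-0.13,-0.3],[0,-0.002,-0.13,-0.3]]}}

```text
clock: 2.6
ee_pos: [0.5774, 0.2543, 0.1158]
tcp_rot: [-0.005, -0.103, 0.995, -0.001]
wrist_force: [-0.4, -0.3, 0.1]
finger_gap: 0.999
```

```bash
python3 -c "
from h import *
st()
snap('top','t2',(150,110,250,210),6);snap('side','s2',(150,150,270,270),5)"
```

```text
t 2.6 p [0.5774 0.2543 0.1158] thx -168.23 tilt 0.58 F [-0.44 -0.29  0.15] gap 85.3 j [ 0.28  0.45  0.02  1.15 -0.    0.08]
```

View pics/s2.png

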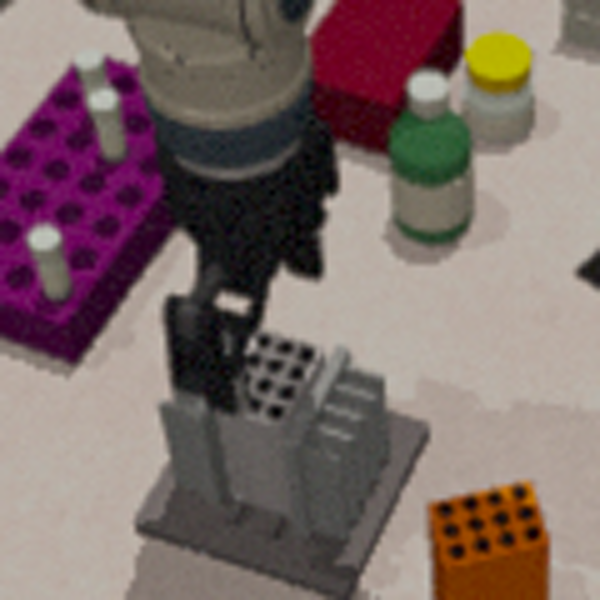

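View pics/t2.png

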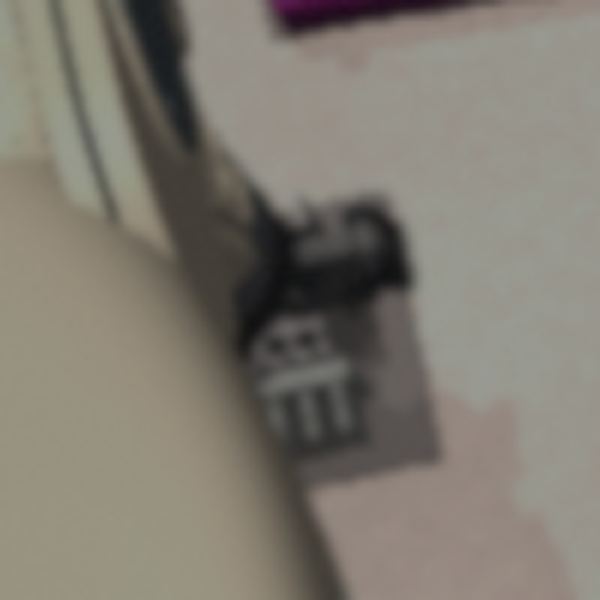

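```bash
python3 -c "
from h import *
s,R=st()
p=s['ee_pos']
for d in (.043,-.043,0,.05):
  X=p+R[:,1]*d+np.array([0,0,.013]); print(d,X.round(3),(proj('side',[X])[0]-(150,150))*5,(proj('top',[X])[0]-(150,110))*6)
"
```

```text
t 2.7 p [0.5806 0.2553 0.1219] thx -168.22 tilt 0.05 F [-0.07  0.82  0.63] gap 85.8 j [ 0.28  0.45  0.03  1.15 -0.    0.08]
0.043 [0.572 0.297 0.135] [226.78505157 395.67710829] [138.59651203 333.36143989]
-0.043 [0.589 0.213 0.135] [297.28961681 270.93117789] [341.50149743 286.99604946]
0 [0.581 0.255 0.135] [262.97172637 331.66837618] [239.94053522 310.15761421]
0.05 [0.57  0.304 0.135] [220.7061365  406.42618303] [122.12587709 337.14132091]
```

Emit:
{"method": "arm_command", "body": {"motion": [[0,0,0,0]]}}

```text
clock: 2.8
ee_pos: [0.5819, 0.2557, 0.1239]
tcp_rot: [0.002, -0.103, 0.995, 0.0]
wrist_force: [0.8, -0.5, -0.6]
finger_gap: 1.002
```

```bash
python3 -c "
from h import *
st()
snap('side','s3',(150,150,270,270),5)"
```

```text
t 2.8 p [0.5819 0.2557 0.1239] thx -168.2 tilt 0.2 F [ 0.77 -0.47 -0.62] gap 85.6 j [ 0.28  0.45  0.03  1.15 -0.    0.08]
```

View pics/s3.png

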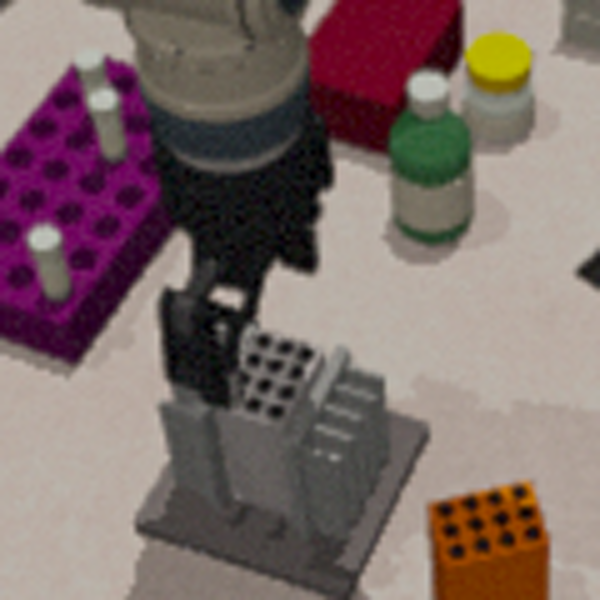

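```bash
python3 -c "
from h import *
s,R=st()
for z in (.102,):
  for X in [(.581,.2573,z),(.5755,.2847,z),(.572,.297,z),(.572,.297,.135)]:
    print(X,(proj('side',[X])[0]-(150,150))*5)
im=cv2.imread('pics/raw_s3.png')
from holes import *
P=holes(im,'side',(186,212,222,245),.102);print(len(P));print(((P-(150,150))*5).round(0).tolist());print(plane('side',P,.102)[:,:2].round(3).tolist())
"
```

```text
t 2.85 p [0.5819 0.2558 0.124 ] thx -168.19 tilt 0.23 F [ 0.12 -0.39  0.25] gap 85.2 j [0.28 0.45 0.03 1.15 0.   0.08]
(0.581, 0.2573, 0.102) [265.71569179 371.14776443]
(0.5755, 0.2847, 0.102) [242.63474556 411.94769406]
(0.572, 0.297, 0.102) [233.60945641 431.59991218]
(0.572, 0.297, 0.135) [226.95985551 394.95659747]
13
[[274.0, 410.0], [251.0, 402.0], [285.0, 390.0], [262.0, 383.0], [294.0, 370.0], [273.0, 364.0], [252.0, 358.0], [302.0, 352.0], [241.0, 376.0], [283.0, 346.0], [261.0, 339.0], [306.0, 437.0], [333.0, 395.0]]
[[0.562, 0.275], [0.575, 0.277], [0.565, 0.262], [0.578, 0.264], [0.569, 0.249], [0.581, 0.251], [0.592, 0.254], [0.572, 0.237], [0.59, 0.267], [0.583, 0.239], [0.596, 0.242], [0.538, 0.28], [0.542, 0.251]]
```

Emit:
{"method": "arm_command", "body": {"motion": [[0,0.001,-0.025,0],[0,0.001,-0.05,0],[0,0.001,-0.064,0],[0,0.001,-0.064,0],[0,0.001,-0.064,0]]}}

```text
clock: 3.35
ee_pos: [0.5815, 0.2568, 0.059]
tcp_rot: [0.001, -0.103, 0.995, 0.0]
wrist_force: [0.0, -0.6, -0.6]
finger_gap: 1.003
```

```bash
python3 -c "
from h import *
st()
snap('side','s4',(150,150,270,270),5)"
```

```text
t 3.35 p [0.5815 0.2568 0.059 ] thx -168.18 tilt 0.12 F [ 0.04 -0.57 -0.61] gap 85.6 j [ 0.28  0.49 -0.07  1.01 -0.    0.08]
```

View pics/s4.png

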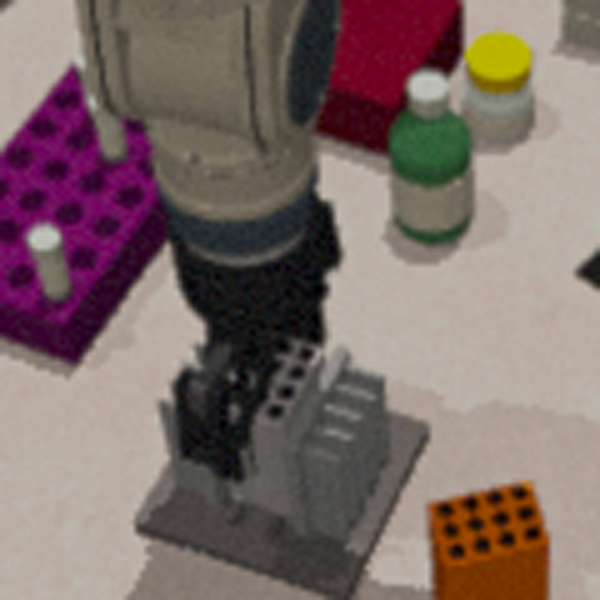

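Emit:
{"method": "arm_command", "body": {"motion": [[-0.001,0,-0.002,0],[-0.001,0,-0.002,0],[-0.001,0,-0.002,0],[-0.001,0,-0.002,0],[-0.001,0,-0.002,0]], "claw": 0.03, "force": 60}}

```text
clock: 3.9
ee_pos: [0.58, 0.2568, 0.0562]
tcp_rot: [0.001, -0.103, 0.995, 0.0]
wrist_force: [-1.5, -0.2, 6.2]
finger_gap: 0.651
```

```bash
python3 -c "
from h import *
st()"
```

```text
t 3.9 p [0.58   0.2568 0.0562] thx -168.16 tilt 0.08 F [-1.49 -0.2   6.21] gap 55.6 j [ 0.28  0.49 -0.08  1.    0.    0.08]
```

Emit:
{"method": "arm_command", "body": {"motion": [[0,0,0.01,0],[0,0,0.03,0],[0,0,0.06,0],[0,0,0.09,0],[0,0,0.12,0]]}}

```text
clock: 4.4
ee_pos: [0.5791, 0.2564, 0.1763]
tcp_rot: [-0.001, -0.103, 0.995, -0.0]
wrist_force: [-0.2, -1.0, -4.6]
finger_gap: 0.65
```

Emit:
{"method": "arm_command", "body": {"motion": [[0,0,0.03,0],[0,0,0.04,0],[0,0,0.04,0]]}}

```text
clock: 4.7
ee_pos: [0.58, 0.2567, 0.2163]
tcp_rot: [0.001, -0.103, 0.995, 0.0]
wrist_force: [0.0, -0.3, -6.0]
finger_gap: 0.649
```

```bash
python3 -c "
from h import *
st()
snap('side','s5',(120,90,320,270),4)"
```

```text
t 4.7 p [0.58   0.2567 0.2163] thx -168.17 tilt 0.11 F [ 0.01 -0.3  -5.98] gap 55.4 j [ 0.28  0.41  0.21  1.37 -0.    0.08]
```

View pics/s5.png

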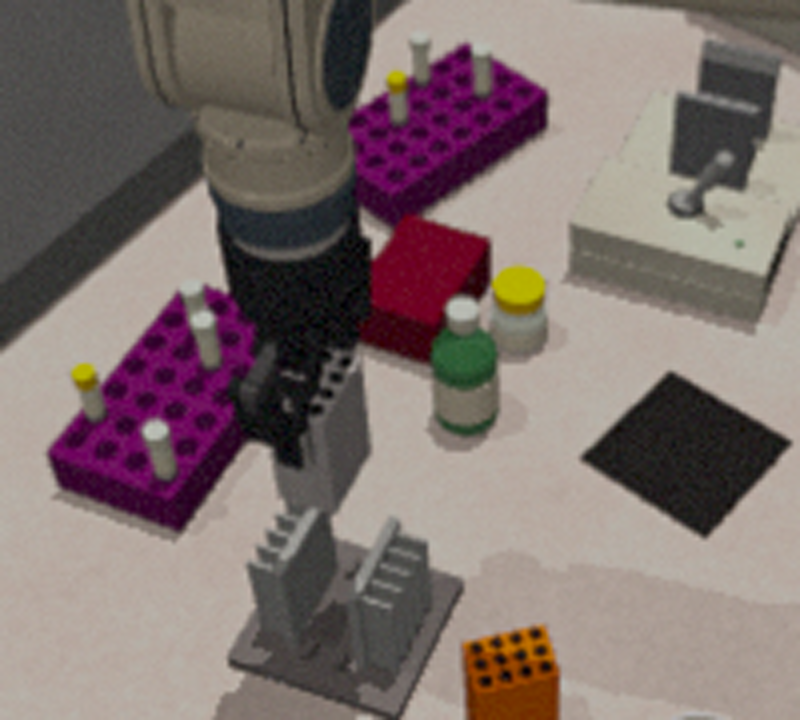

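Emit:
{"method": "arm_command", "body": {"motion": [[-0.008,-0.016,0,-0.2],[-0.023,-0.046,0,-0.5],[-0.039,-0.08,0,-0.8],[-0.055,-0.113,0,-1.0],[-0.072,-0.147,0,-1.2]]}}

```text
clock: 5.25
ee_pos: [0.506, 0.1085, 0.213]
tcp_rot: [-0.002, -0.093, 0.996, 0.0]
wrist_force: [0.5, -0.9, -4.3]
finger_gap: 0.648
```

Emit:
{"method": "arm_command", "body": {"motion": [[-0.016,-0.033,-0.02,0],[-0.033,-0.066,-0.05,0],[-0.048,-0.098,-0.08,0],[-0.057,-0.116,-0.1,0],[-0.058,-0.119,-0.12,0]]}}

```text
clock: 5.75
ee_pos: [0.4469, -0.0108, 0.0927]
tcp_rot: [-0.002, -0.091, 0.996, 0.0]
wrist_force: [1.0, -0.5, -5.1]
finger_gap: 0.65
```

Emit:
{"method": "arm_command", "body": {"motion": [[0,0,-0.02,0],[0,0,-0.03,0],[0,0,-0.035,0],[0,0,-0.035,0]]}}

```text
clock: 6.15
ee_pos: [0.4492, -0.0091, 0.0596]
tcp_rot: [-0.001, -0.093, 0.996, 0.0]
wrist_force: [0.8, 1.0, -4.9]
finger_gap: 0.652
```

```bash
python3 -c "
from h import *
st()
snap('side','s6',(220,120,370,240),5);snap('top','t6',(220,140,370,260),5)"
```

```text
t 6.15 p [ 0.4492 -0.0091  0.0596] thx -169.35 tilt 0.09 F [ 0.77  0.96 -4.93] gap 55.7 j [-0.21  0.21 -0.51  0.85  0.   -0.39]
```

View pics/s6.png

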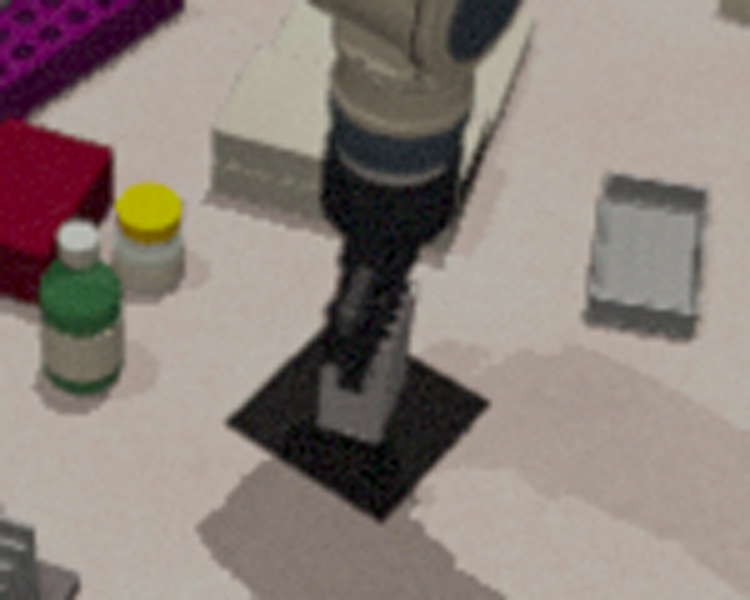

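View pics/t6.png

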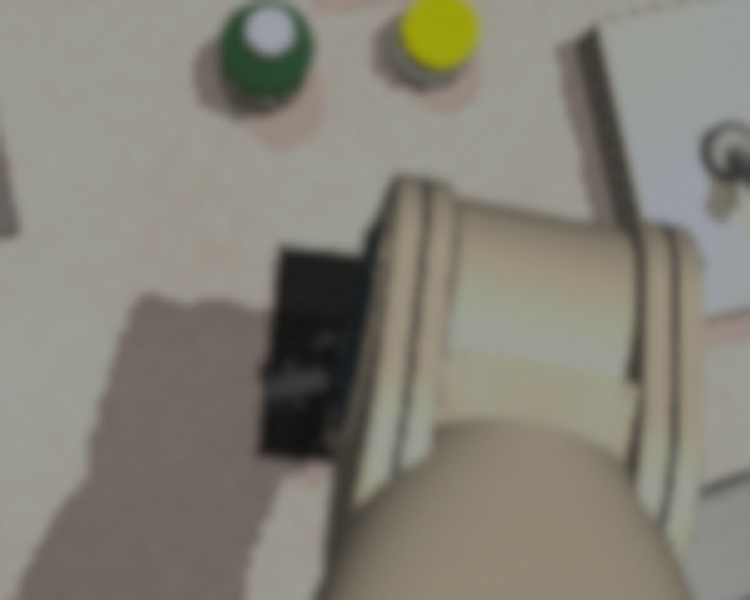

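Emit:
{"method": "arm_command", "body": {"motion": [[0,0,-0.005,0],[0,0,-0.009,0],[0,0,-0.011,0],[0,0,-0.0115,0],[0,0,-0.0115,0]]}}

```text
clock: 6.75
ee_pos: [0.4497, -0.0094, 0.0488]
tcp_rot: [-0.0, -0.093, 0.996, 0.0]
wrist_force: [-0.3, -0.2, -5.0]
finger_gap: 0.647
```

```bash
python3 -c "
from h import *
st()"
```

```text
t 6.75 p [ 0.4497 -0.0094  0.0488] thx -169.37 tilt 0.01 F [-0.27 -0.23 -5.01] gap 55.2 j [-0.21  0.23 -0.53  0.81  0.   -0.39]
```

Emit:
{"method": "arm_command", "body": {"motion": [[0,0,-0.001,0],[0,0,-0.0015,0],[0,0,-0.002,0],[0,0,-0.002,0]]}}

```text
clock: 7.15
ee_pos: [0.4497, -0.0094, 0.0472]
tcp_rot: [0.0, -0.093, 0.996, -0.0]
wrist_force: [-2.0, 1.3, 3.7]
finger_gap: 0.648
```

```bash
python3 -c "
from h import *
st()"
```

```text
t 7.15 p [ 0.4497 -0.0094  0.0472] thx -169.37 tilt 0.03 F [-2.03  1.31  3.68] gap 55.3 j [-0.21  0.23 -0.53  0.81 -0.   -0.39]
```

Contact (upward force). Release, and let it stand.

Emit:
{"method": "arm_command", "body": {"motion": [[0,0,0,0],[0,0,0,0],[0,0,0,0],[0,0,0,0],[0,0,0,0]], "claw": 0.0854}}

```text
clock: 7.65
ee_pos: [0.4497, -0.0094, 0.0468]
tcp_rot: [0.0, -0.093, 0.996, -0.0]
wrist_force: [0.1, -0.3, -0.2]
finger_gap: 0.999
```

Emit:
{"method": "arm_command", "body": {"motion": [[0,0,0,0],[0,0,0.03,0],[0,0,0.07,0],[0,0,0.11,0],[0,0,0.14,0]]}}

```text
clock: 8.15
ee_pos: [0.4499, -0.0094, 0.1892]
tcp_rot: [0.001, -0.093, 0.996, -0.0]
wrist_force: [0.8, -0.2, 1.0]
finger_gap: 0.998
```

```bash
python3 -c "
from h import *
st()
snap('side','s7',(220,120,370,240),5)"
```

```text
t 8.15 p [ 0.4499 -0.0094  0.1892] thx -169.37 tilt 0.11 F [ 0.83 -0.16  1.01] gap 85.3 j [-0.21  0.11 -0.28  1.18  0.   -0.39]
```

View pics/s7.png

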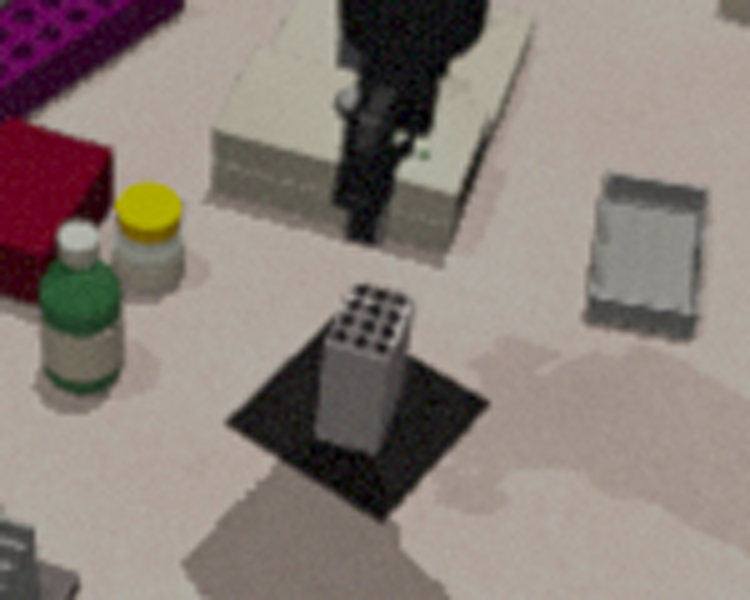

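```bash
python3 -c "
from holes import *
im=cv2.imread('pics/raw_s7.png')
P=holes(im,'side',(284,174,304,194),.093);print(len(P));print(np.c_[(P-(220,120))*5,plane('side',P,.093)[:,:2]].round(4))
W=plane('side',P,.093)[:,:2];print(W.mean(0))
"
```

```text
11
[[ 3.587449e+02  3.392277e+02  4.456000e-01  1.090000e-02]
 [ 3.845041e+02  3.291467e+02  4.366000e-01 -4.100000e-03]
 [ 3.660664e+02  3.239138e+02  4.477000e-01 -1.900000e-03]
 [ 3.727759e+02  3.083088e+02  4.501000e-01 -1.490000e-02]
 [ 3.787610e+02  3.453135e+02  4.336000e-01  8.800000e-03]
 [ 3.380020e+02  3.329750e+02  4.582000e-01  1.310000e-02]
 [ 3.453130e+02  3.178665e+02  4.602000e-01  5.000000e-04]
 [ 3.784370e+02  2.937056e+02  4.528000e-01 -2.700000e-02]
 [ 3.900010e+02  3.148892e+02  4.391000e-01 -1.570000e-02]
 [ 3.531909e+02  3.032310e+02  4.618000e-01 -1.220000e-02]
 [ 3.602776e+02  2.887587e+02  4.638000e-01 -2.470000e-02]]
[ 0.44994668 -0.00609346]
```

Emit:
{"method": "arm_command", "body": {"motion": [[0,0,0,-8.5],[0,0,0,-17],[0,0,0,-25.5],[0,0,0,-34],[0,0,0,-42.5]]}}

```text
clock: 8.7
ee_pos: [0.4496, -0.0094, 0.1865]
tcp_rot: [-0.0, 0.277, 0.961, -0.0]
wrist_force: [0.2, -0.0, 0.9]
finger_gap: 1.002
```

Emit:
{"method": "arm_command", "body": {"motion": [[0,0,0,-8.5],[0,0,0,-17],[0,0,0,-25.5],[0,0,0,-34],[0,0,0,-42.5]]}}

```text
clock: 9.2
ee_pos: [0.4496, -0.0094, 0.1865]
tcp_rot: [-0.0, 0.607, 0.795, -0.0]
wrist_force: [-0.4, 0.4, 0.2]
finger_gap: 1.0
```

Emit:
{"method": "arm_command", "body": {"motion": [[0,0,0,-5],[0,0,0,-5]]}}

```text
clock: 9.4
ee_pos: [0.4496, -0.0094, 0.1866]
tcp_rot: [-0.0, 0.639, 0.769, -0.0]
wrist_force: [0.2, 0.0, 0.1]
finger_gap: 1.005
```

```bash
python3 -c "
from h import *
st()
snap('side','s8',(220,120,370,240),5);snap('top','t8',(220,140,370,260),5)"
```

```text
t 9.4 p [ 0.4496 -0.0094  0.1866] thx 100.56 tilt 0.01 F [0.22 0.03 0.12] gap 85.8 j [-0.21  0.11 -0.29  1.18  0.    1.18]
```

View pics/t8.png

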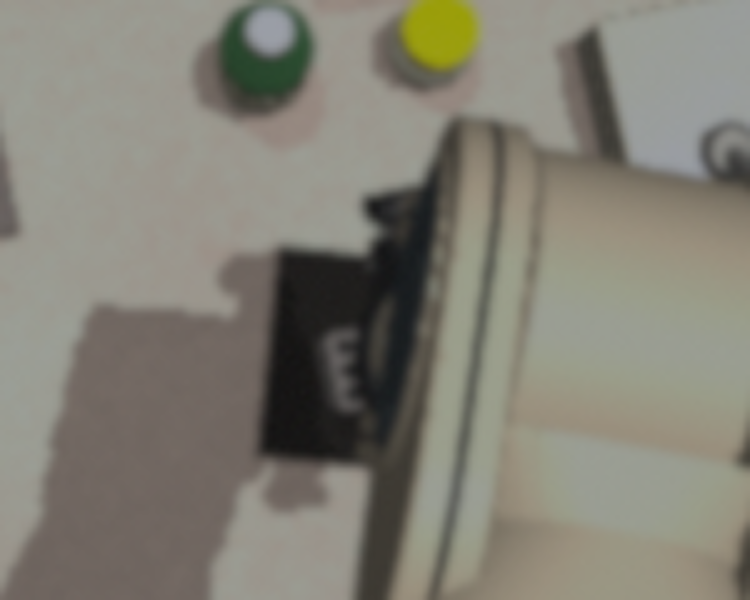

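View pics/s8.png

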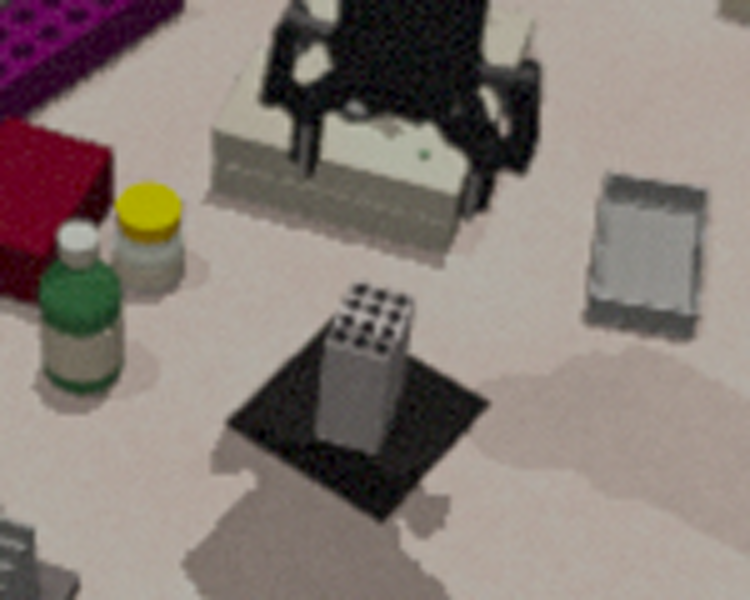

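Emit:
{"method": "arm_command", "body": {"motion": [[0,0,-0.04,0],[0,0,-0.08,0],[0,0,-0.115,0],[0,0,-0.135,0],[0,0,-0.139,0]]}}

```text
clock: 10.0
ee_pos: [0.4482, -0.0091, 0.0457]
tcp_rot: [-0.002, 0.638, 0.77, -0.001]
wrist_force: [-0.3, 0.1, -0.0]
finger_gap: 1.003
```

Emit:
{"method": "arm_command", "body": {"motion": [[0,0,0,0],[0,0,0,0],[0,0,0,0],[0,0,0,0],[0,0,0,0]], "claw": 0.015, "force": 60}}

```text
clock: 10.5
ee_pos: [0.4504, -0.0096, 0.049]
tcp_rot: [0.001, 0.638, 0.77, 0.001]
wrist_force: [-1.4, -0.1, 5.5]
finger_gap: 0.461
```

Emit:
{"method": "arm_command", "body": {"motion": [[0,0,0,0],[0,0,0,0]]}}

```text
clock: 10.7
ee_pos: [0.4504, -0.0096, 0.049]
tcp_rot: [0.001, 0.638, 0.77, 0.0]
wrist_force: [-1.3, 0.8, 4.7]
finger_gap: 0.467
```

```bash
python3 -c "
from h import *
st()
snap('side','s9',(220,120,370,240),5)"
```

```text
t 10.7 p [ 0.4504 -0.0096  0.049 ] thx 100.65 tilt 0.13 F [-1.32  0.8   4.7 ] gap 39.9 j [-0.21  0.23 -0.53  0.81 -0.    1.18]
```

View pics/s9.png

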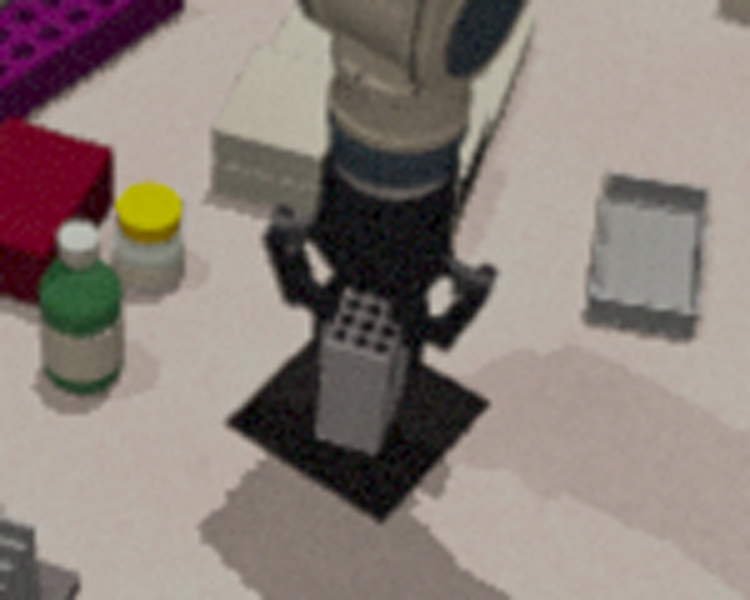

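Emit:
{"method": "arm_command", "body": {"motion": [[0,0,0.01,0],[0,0,0.04,0],[0,0,0.08,0],[0,0,0.12,0],[0,0,0.16,0]]}}

```text
clock: 11.25
ee_pos: [0.449, -0.0092, 0.2101]
tcp_rot: [0.0, 0.639, 0.77, 0.0]
wrist_force: [1.2, -1.0, -6.0]
finger_gap: 0.462
```

Emit:
{"method": "arm_command", "body": {"motion": [[0.005,-0.011,0.02,0],[0.02,-0.044,0.02,0],[0.036,-0.08,0.02,0],[0.052,-0.117,0.02,0],[0.068,-0.153,0.02,0]]}}

```text
clock: 11.75
ee_pos: [0.5177, -0.1637, 0.2286]
tcp_rot: [0.0, 0.638, 0.77, 0.0]
wrist_force: [1.5, 0.7, -4.3]
finger_gap: 0.462
```

Emit:
{"method": "arm_command", "body": {"motion": [[0.016,-0.037,0,0],[0.032,-0.073,0,0],[0.046,-0.107,0,0],[0.058,-0.135,0,0],[0.063,-0.145,0,0]]}}

```text
clock: 12.25
ee_pos: [0.5808, -0.3099, 0.2273]
tcp_rot: [-0.0, 0.639, 0.769, -0.0]
wrist_force: [0.1, 0.2, -5.0]
finger_gap: 0.461
```

Emit:
{"method": "arm_command", "body": {"motion": [[0,0,0,0],[0,0,0,0]]}}

```text
clock: 12.45
ee_pos: [0.5802, -0.3066, 0.2278]
tcp_rot: [-0.001, 0.639, 0.77, 0.0]
wrist_force: [0.1, 0.0, -4.6]
finger_gap: 0.46
```

```bash
python3 -c "
from h import *
st()
snap('side','s10',(240,60,350,160),7);snap('top','t10',(330,110,440,210),7)"
```

```text
t 12.45 p [ 0.5802 -0.3066  0.2278] thx 100.64 tilt 0.07 F [ 0.07  0.01 -4.61] gap 39.3 j [-0.61  0.45  0.3   1.42  0.    0.77]
```

View pics/t10.png

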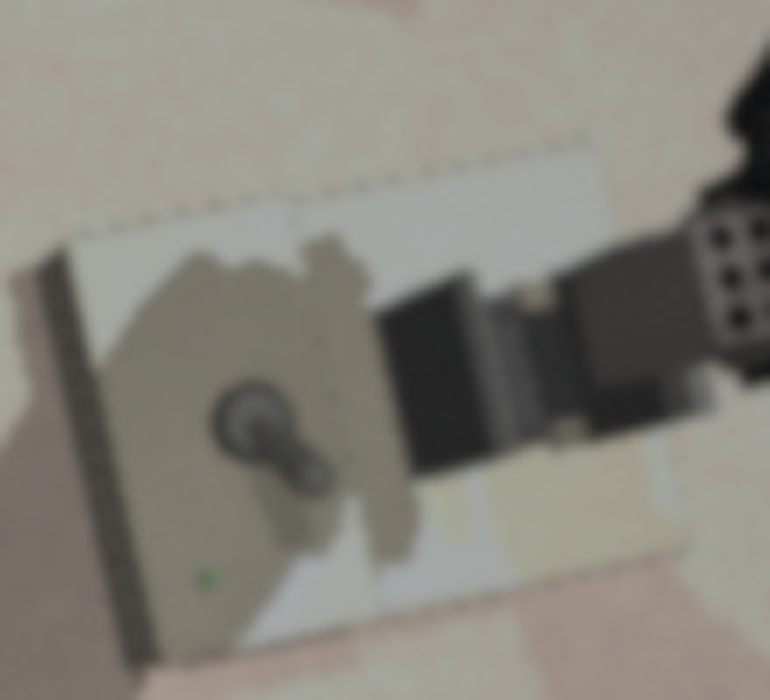

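View pics/s10.png

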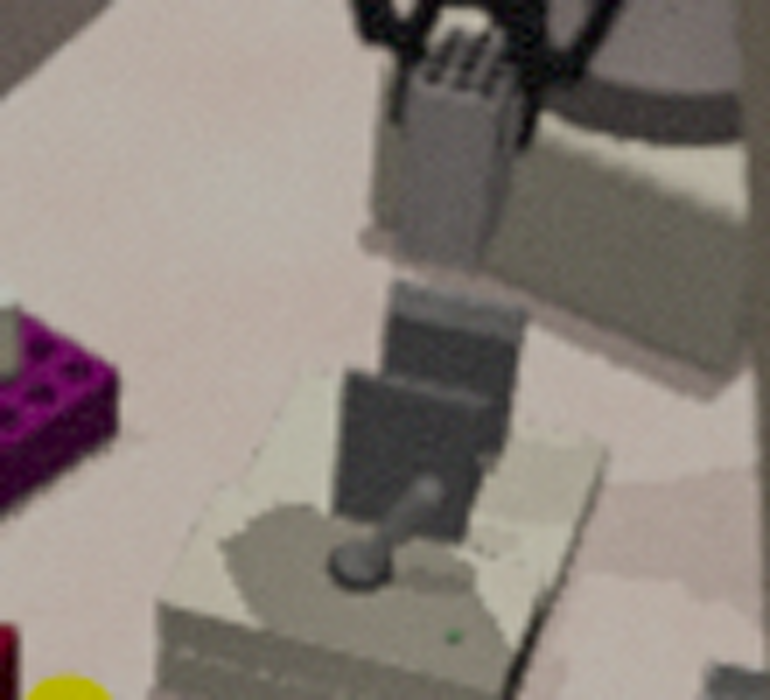

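```bash
python3 -c "
from holes import *
s,R=st(); p=s['ee_pos']; ya=np.array([-np.sin(np.radians(10.64)),np.cos(np.radians(10.64)),0]); xa=np.array([ya[1],-ya[0],0])
zt=p[2]+.044
top=cv2.imread('pics/raw_t10.png');side=cv2.imread('pics/raw_s10.png')
P=holes(top,'top',(428,132,446,164),zt)
print(np.c_[(P-(330,110))*7].round(0).tolist())
W=plane('top',P,zt); print((( W-p)[:,:2]@np.c_[xa,ya][:2]).round(4).tolist())
P=holes(side,'side',(296,58,316,76),zt)
print(np.c_[(P-(240,60))*7].round(0).tolist())
W=plane('side',P,zt); print((( W-p)[:,:2]@np.c_[xa,ya][:2]).round(4).tolist())
crop(np.clip(255*(top/200.)**.6,0,255).astype(np.uint8),'w10t',(424,125,450,170),14)
crop(np.clip(255*(side/200.)**.6,0,255).astype(np.uint8),'w10s',(290,55,325,105),14)
"
```

```text
t 12.55 p [ 0.5803 -0.3061  0.2284] thx 100.68 tilt 0.01 F [ 0.22  0.32 -3.4 ] gap 39.2 j [-0.61  0.45  0.3   1.42  0.    0.77]
[[737.0, 315.0], [767.0, 266.0], [759.0, 225.0], [729.0, 275.0], [717.0, 234.0]]
[[-0.0114, 0.0184], [0.0015, 0.0053], [0.0142, 0.005], [0.0009, 0.018], [0.014, 0.0185]]Traceback (most recent call last):
  File "<string>", line 10, in <module>
    print(np.c_[(P-(240,60))*7].round(0).tolist())
                 ~^~~~~~~~~
ValueError: operands could not be broadcast together with shapes (0,) (2,)
```

```bash
python3 -c "
from holes import *
side=cv2.imread('pics/raw_s10.png')
crop(np.clip(255*(side/200.)**.6,0,255).astype(np.uint8),'w10s',(290,55,325,90),16)
crop(np.clip(255*(side/200.)**.6,0,255).astype(np.uint8),'w10s2',(280,75,325,130),10)
"
```

```text
(no output)
```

View pics/w10s.png

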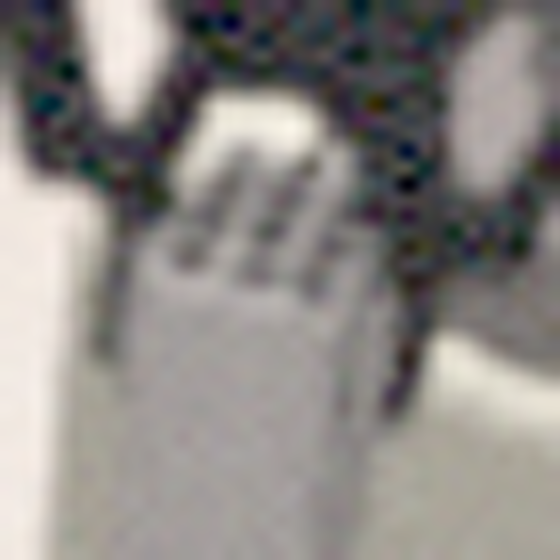

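View pics/w10s2.png

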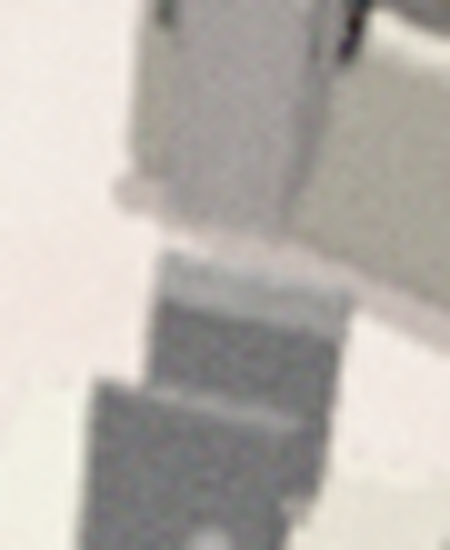

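```bash
python3 -c "
from h import *
s,R=st(); p=np.array([.5803,-.3065,.228]); ya=np.array([-np.sin(np.radians(10.64)),np.cos(np.radians(10.64)),0]); xa=np.array([ya[1],-ya[0],0])
def f(cam,L,S,o,z):
  W=plane(cam,(np.array(L)+.5)/S-.5+o,z); print(((W-p)[:,:2]@np.c_[xa,ya][:2]).round(4).tolist())
f('side',[(187,258),(253,272),(315,288)],16,(290,55),.272)
f('side',[(170,213),(280,237)],10,(280,75),.182)
c=(np.array([[.5829,-.3091,0],[.5777,-.3034,0]])-p); print(c[:,:2]@np.c_[xa,ya][:2])
"
```

```text
t 12.55 p [ 0.5803 -0.3061  0.2284] thx 100.68 tilt 0.01 F [ 0.22  0.32 -3.4 ] gap 39.2 j [-0.61  0.45  0.3   1.42  0.    0.77]
[[0.0118, 0.0222], [-0.0014, 0.0219], [-0.014, 0.0226]]
[[0.0162, 0.0284], [-0.0208, 0.0273]]
[[ 0.00207524 -0.00303535]
 [-0.00198292  0.00352676]]
```

Emit:
{"method": "arm_command", "body": {"motion": [[0.0003,-0.001,-0.02,0],[0.0003,-0.001,-0.04,0],[0.0003,-0.001,-0.053,0],[0.0003,-0.001,-0.056,0],[0.0003,-0.001,-0.056,0]]}}

```text
clock: 13.05
ee_pos: [0.5808, -0.3075, 0.1722]
tcp_rot: [-0.0, 0.638, 0.77, 0.0]
wrist_force: [0.2, -0.4, -5.4]
finger_gap: 0.461
```

Emit:
{"method": "arm_command", "body": {"motion": [[0,0,0,0],[0,0,0,0]]}}

```text
clock: 13.25
ee_pos: [0.5813, -0.3084, 0.1729]
tcp_rot: [0.001, 0.638, 0.77, 0.0]
wrist_force: [-0.2, -0.1, -5.1]
finger_gap: 0.457
```

```bash
python3 -c "
from h import *
st()
a=snap('side','s11',(270,60,340,140),9);b=snap('top','t11',(370,120,440,200),9)
g=lambda x:np.clip(255*(x/200.)**.6,0,255).astype(np.uint8)
A=cv2.resize(g(a)[70:140,275:335],None,fx=7,fy=7,interpolation=2);B=cv2.resize(g(b)[125:195,380:435],None,fx=7,fy=7,interpolation=2)
cv2.imwrite('pics/c11.png',np.hstack([A,B]))
"
```

```text
t 13.25 p [ 0.5813 -0.3084  0.1729] thx 100.64 tilt 0.09 F [-0.2  -0.11 -5.1 ] gap 39.0 j [-0.62  0.46  0.18  1.29  0.    0.77]
```

View pics/c11.png

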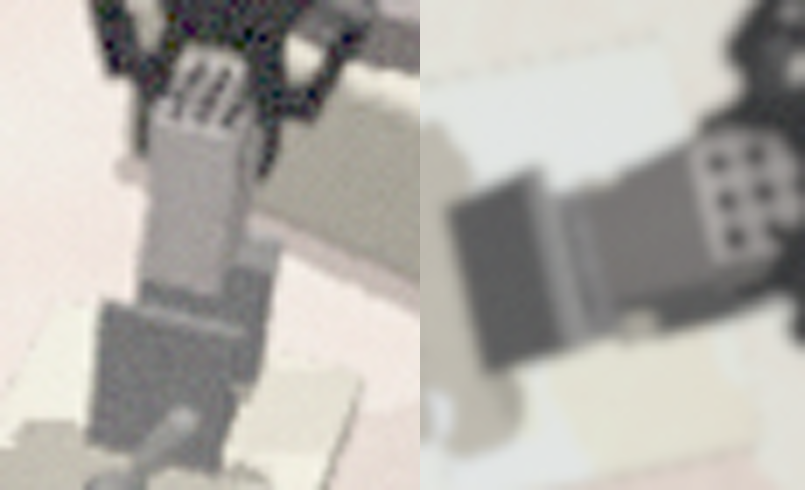

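```bash
python3 -c "
from holes import *
s,R=st(); p=s['ee_pos']; ya=np.array([-np.sin(np.radians(10.64)),np.cos(np.radians(10.64))]); xa=np.array([ya[1],-ya[0]]); M=np.c_[xa,ya]
zb=p[2]-.046; zt=zb+.09
top=cv2.imread('pics/raw_t11.png')
P=holes(top,'top',(420,138,436,166),zt);print(((plane('top',P,zt)[:,:2]-p[:2])@M).round(4).tolist())
def f(cam,L,o,z): return (plane(cam,(np.array(L)+.5)/7-.5+o,z)[:,:2]-p[:2])@M
print('side blk bottom',f('side',[(143,280),(228,293)],(275,70),zb).round(4).tolist())
print('side blk topfront',f('side',[(152,120),(245,142)],(275,70),zt).round(4).tolist())
print('side cheek near outer',f('side',[(105,306),(240,335)],(275,70),.118).round(4).tolist())
print('top cheek near outer',f('top',[(532-420,172),(570-420,352)],(380,125),.118).round(4).tolist())
"
```

```text
t 13.35 p [ 0.5812 -0.3085  0.1725] thx 100.63 tilt 0.06 F [-0.29 -0.07 -4.58] gap 39.5 j [-0.62  0.46  0.18  1.29 -0.    0.77]
[[-0.0114, 0.018], [0.0016, 0.0051], [0.0009, 0.0177], [0.014, 0.0178]]
side blk bottom [[0.0159, 0.0303], [-0.025, 0.0245]]
side blk topfront [[0.0196, 0.0316], [-0.0245, 0.0318]]
side cheek near outer [[0.0295, 0.0454], [-0.0371, 0.0421]]
top cheek near outer [[0.0332, 0.0387], [-0.0338, 0.04]]
```

Emit:
{"method": "arm_command", "body": {"motion": [[-0.0006,-0.001,-0.006,0],[-0.0006,-0.001,-0.012,0],[-0.0006,-0.001,-0.018,0],[-0.0006,-0.001,-0.024,0],[-0.0006,-0.001,-0.03,0]]}}

```text
clock: 13.85
ee_pos: [0.5803, -0.3093, 0.141]
tcp_rot: [-0.0, 0.639, 0.77, -0.0]
wrist_force: [-0.4, -0.1, -5.4]
finger_gap: 0.461
```

```bash
python3 -c "
from h import *
s,R=st();print(s['wrist_torque'])"
```

```text
t 13.85 p [ 0.5803 -0.3093  0.141 ] thx 100.63 tilt 0.03 F [-0.35 -0.09 -5.36] gap 39.3 j [-0.62  0.48  0.13  1.22  0.    0.77]
[ 0.08037865  0.05775029 -0.00224087]
```

Emit:
{"method": "arm_command", "body": {"motion": [[0,0,-0.01,0],[0,0,-0.02,0],[0,0,-0.03,0],[0,0,-0.04,0],[0,0,-0.048,0]]}}

```text
clock: 14.35
ee_pos: [0.5802, -0.3092, 0.0926]
tcp_rot: [-0.0, 0.639, 0.77, -0.0]
wrist_force: [-0.1, -0.2, -4.5]
finger_gap: 0.46
```

Emit:
{"method": "arm_command", "body": {"motion": [[0,0,0,0]]}}

```text
clock: 14.45
ee_pos: [0.5798, -0.309, 0.0922]
tcp_rot: [-0.001, 0.639, 0.77, -0.0]
wrist_force: [-1.4, 0.4, -5.0]
finger_gap: 0.466
```

```bash
python3 -c "
from h import *
s,R=st();print(s['wrist_torque'])
a=snap('side','s12',(270,60,340,140),9);b=snap('top','t12',(370,120,440,200),9)
g=lambda x:np.clip(255*(x/200.)**.6,0,255).astype(np.uint8)
A=cv2.resize(g(a)[70:140,275:335],None,fx=7,fy=7,interpolation=2);B=cv2.resize(g(b)[125:195,380:435],None,fx=7,fy=7,interpolation=2)
cv2.imwrite('pics/c12.png',np.hstack([A,B]))
"
```

```text
t 14.45 p [ 0.5798 -0.309   0.0922] thx 100.63 tilt 0.13 F [-1.4   0.38 -4.98] gap 39.8 j [-0.62  0.5   0.04  1.11  0.    0.77]
[ 0.00559984 -0.01736494 -0.00311724]
```

View pics/c12.png

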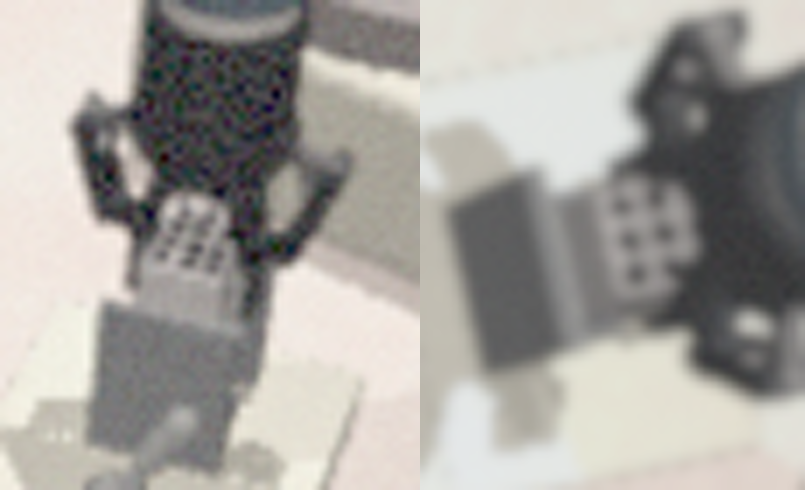

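Emit:
{"method": "arm_command", "body": {"motion": [[0,0,-0.003,0],[0,0,-0.006,0],[0,0,-0.009,0],[0,0,-0.012,0],[0,0,-0.0145,0]]}}

```text
clock: 15.05
ee_pos: [0.5803, -0.3093, 0.0789]
tcp_rot: [-0.0, 0.639, 0.77, 0.0]
wrist_force: [0.4, 0.5, -5.2]
finger_gap: 0.459
```

Emit:
{"method": "arm_command", "body": {"motion": [[0,0,0,0]]}}

```text
clock: 15.15
ee_pos: [0.5802, -0.3092, 0.0788]
tcp_rot: [-0.0, 0.639, 0.77, -0.0]
wrist_force: [-0.1, 0.0, -5.3]
finger_gap: 0.463
```

```bash
python3 -c "
from h import *
s,R=st();print(s['wrist_torque'])"
```

```text
t 15.15 p [ 0.5802 -0.3092  0.0788] thx 100.63 tilt 0.04 F [-0.05  0.03 -5.33] gap 39.5 j [-0.62  0.51  0.02  1.08 -0.    0.77]
[-0.03877564 -0.02457151 -0.03602682]
```

Base is now below the bars' tops with no contact; about 3 mm remain.

Emit:
{"method": "arm_command", "body": {"motion": [[0,0,-0.001,0],[0,0,-0.002,0],[0,0,-0.003,0],[0,0,-0.0038,0],[0,0,-0.0038,0]]}}

```text
clock: 15.65
ee_pos: [0.5804, -0.3095, 0.0762]
tcp_rot: [0.0, 0.639, 0.77, -0.0]
wrist_force: [-2.4, 1.6, 2.3]
finger_gap: 0.458
```

```bash
python3 -c "
from h import *
s,R=st();print(s['wrist_torque'])"
```

```text
t 15.65 p [ 0.5804 -0.3095  0.0762] thx 100.63 tilt 0.04 F [-2.36  1.6   2.29] gap 39.1 j [-0.62  0.51  0.02  1.07 -0.    0.77]
[ 0.27331289  0.45086304 -0.04482007]
```

Emit:
{"method": "arm_command", "body": {"motion": [[0,0,0,0],[0,0,0,0],[0,0,0,0],[0,0,0,0],[0,0,0,0]], "claw": 0.0854}}

```text
clock: 16.15
ee_pos: [0.5804, -0.3094, 0.0755]
tcp_rot: [0.0, 0.639, 0.77, 0.0]
wrist_force: [-0.6, 0.4, -0.7]
finger_gap: 0.999
```

Emit:
{"method": "arm_command", "body": {"motion": [[0,0,0.01,0],[0,0,0.04,0],[0,0,0.08,0],[0,0,0.12,0],[0,0,0.15,0]]}}

```text
clock: 16.65
ee_pos: [0.5805, -0.3095, 0.2292]
tcp_rot: [0.001, 0.639, 0.77, 0.0]
wrist_force: [0.9, 0.1, 0.5]
finger_gap: 1.001
```

```bash
python3 -c "
from h import *
s,R=st()
a=snap('side','s13',(270,60,340,140),9);b=snap('top','t13',(370,120,440,200),9)
g=lambda x:np.clip(255*(x/200.)**.6,0,255).astype(np.uint8)
A=cv2.resize(g(a)[90:160,255:335],None,fx=5,fy=5,interpolation=2);B=cv2.resize(g(b)[125:195,355:435],None,fx=5,fy=5,interpolation=2)
cv2.imwrite('pics/c13.png',np.hstack([A,B]))
"
```

```text
t 16.65 p [ 0.5805 -0.3095  0.2292] thx 100.63 tilt 0.17 F [0.93 0.05 0.47] gap 85.5 j [-0.62  0.45  0.3   1.42  0.    0.77]
```

View pics/c13.png

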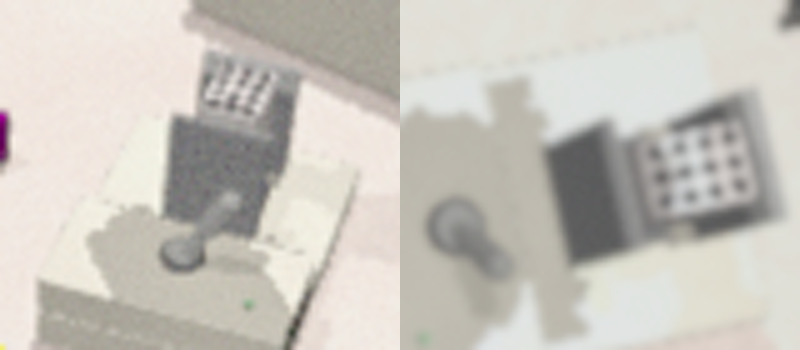

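Emit:
{"method": "arm_command", "body": {"motion": [[-0.02,0.018,0,0],[-0.046,0.041,0,0],[-0.072,0.064,0,0],[-0.096,0.085,0,0],[-0.104,0.0925,0,0]], "claw": 0.0, "force": 30}}

```text
clock: 17.25
ee_pos: [0.4743, -0.215, 0.226]
tcp_rot: [-0.0, 0.638, 0.77, 0.0]
wrist_force: [0.4, -0.3, -1.3]
finger_gap: 0.146
```

Emit:
{"method": "arm_command", "body": {"motion": [[0,0,-0.01,0],[0,0,-0.04,0],[0,0,-0.08,0],[0,0,-0.11,0],[0,0,-0.126,0]]}}

```text
clock: 17.75
ee_pos: [0.476, -0.217, 0.0958]
tcp_rot: [-0.002, 0.639, 0.769, -0.0]
wrist_force: [-0.5, 0.2, 0.8]
finger_gap: 0.006
```

Emit:
{"method": "arm_command", "body": {"motion": [[0,0,0,0]]}}

```text
clock: 17.85
ee_pos: [0.4758, -0.2169, 0.0963]
tcp_rot: [-0.002, 0.639, 0.769, -0.0]
wrist_force: [-0.9, 0.8, -0.2]
finger_gap: -0.002
```

```bash
python3 -c "
from h import *
s,R=st()
a=snap('side','s14');b=snap('top','t14')
g=lambda x:np.clip(255*(x/200.)**.6,0,255).astype(np.uint8)
A=cv2.resize(g(a)[80:170,245:345],None,fx=4,fy=4,interpolation=2);B=cv2.resize(g(b)[125:215,335:435],None,fx=4,fy=4,interpolation=2)
cv2.imwrite('pics/c14.png',np.hstack([A,B]))
"
```

```text
t 17.85 p [ 0.4758 -0.2169  0.0963] thx 100.6 tilt 0.28 F [-0.94  0.75 -0.15] gap -0.2 j [-0.59  0.29 -0.29  0.99 -0.    0.8 ]
```

View pics/c14.png

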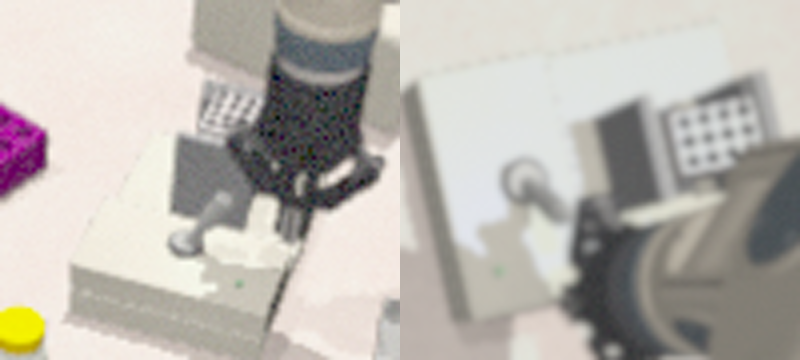

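Emit:
{"method": "arm_command", "body": {"motion": [[0,0,0.012,0],[0.015,0.003,0.012,0],[0.025,0.005,0.012,0],[0.034,0.006,0.012,0],[0.041,0.008,0.012,0]]}}

```text
clock: 18.45
ee_pos: [0.517, -0.2094, 0.1125]
tcp_rot: [-0.0, 0.639, 0.77, -0.002]
wrist_force: [-25.5, -4.1, 40.0]
finger_gap: -0.0
```

Emit:
{"method": "arm_command", "body": {"motion": [[0.008,0.0015,0,0],[0.016,0.003,0,0],[0.022,0.004,0,0]]}}

```text
clock: 18.75
ee_pos: [0.5402, -0.2046, 0.1113]
tcp_rot: [-0.0, 0.638, 0.77, 0.0]
wrist_force: [0.1, 0.5, 0.1]
finger_gap: -0.006
```

```bash
cat > v.py <<'E'
from h import *
import sys
n=sys.argv[1]
s,R=st()
a=snap('side','s'+n);b=snap('top','t'+n)
g=lambda x:np.clip(255*(x/200.)**.6,0,255).astype(np.uint8)
A=cv2.resize(g(a)[80:170,245:345],None,fx=4,fy=4,interpolation=2);B=cv2.resize(g(b)[125:215,335:435],None,fx=4,fy=4,interpolation=2)
cv2.imwrite('pics/c'+n+'.png',np.hstack([A,B]))
E
python3 v.py 15
```

```text
t 18.75 p [ 0.5402 -0.2046  0.1113] thx 100.65 tilt 0.01 F [0.13 0.47 0.08] gap -0.5 j [-0.51  0.36 -0.14  1.07  0.    0.88]
```

View pics/c15.png

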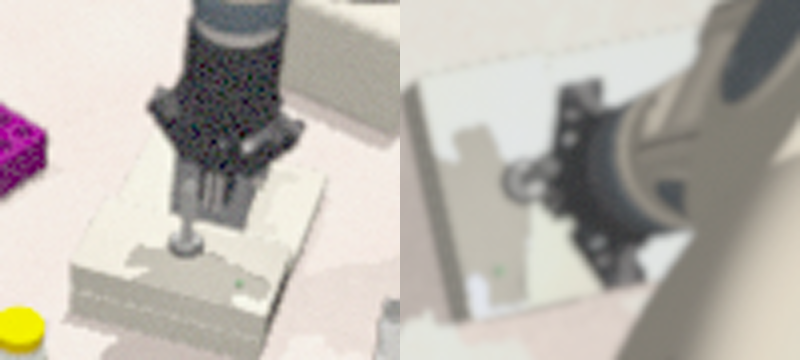

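Emit:
{"method": "arm_command", "body": {"motion": [[0.005,0.001,0,0],[0.01,0.002,0,0]]}}

```text
clock: 19.05
ee_pos: [0.5496, -0.2028, 0.1113]
tcp_rot: [-0.0, 0.639, 0.77, 0.0]
wrist_force: [0.1, -0.4, -0.4]
finger_gap: -0.002
```

```bash
python3 v.py 16
```

```text
t 19.05 p [ 0.5496 -0.2028  0.1113] thx 100.62 tilt 0.01 F [ 0.13 -0.42 -0.38] gap -0.2 j [-0.5   0.38 -0.12  1.08  0.    0.89]
```

View pics/c16.png

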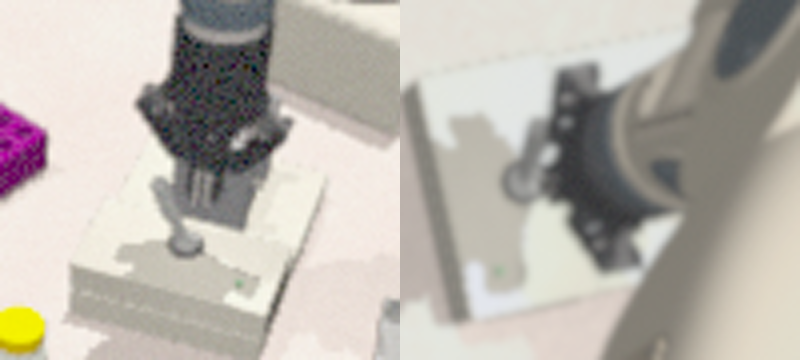

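Emit:
{"method": "arm_command", "body": {"motion": [[-0.01,-0.002,0,0],[-0.025,-0.005,0.01,0],[-0.035,-0.006,0.04,0],[-0.045,-0.008,0.08,0],[-0.05,-0.009,0.12,0]]}}

```text
clock: 19.65
ee_pos: [0.4969, -0.2119, 0.2336]
tcp_rot: [-0.0, 0.639, 0.769, -0.0]
wrist_force: [0.9, -0.9, 0.8]
finger_gap: -0.004
```

Emit:
{"method": "arm_command", "body": {"motion": [[-0.01,0.04,0.02,0],[-0.02,0.08,0.02,0],[-0.03,0.12,0.02,0],[-0.04,0.15,0.02,0],[-0.04,0.15,0.02,0]]}}

```text
clock: 20.15
ee_pos: [0.4567, -0.0594, 0.2529]
tcp_rot: [0.0, 0.638, 0.77, 0.0]
wrist_force: [-0.0, -0.7, -0.1]
finger_gap: -0.001
```

```bash
python3 v.py 17; python3 -c "
from holes import *
t=cv2.imread('pics/raw_t17.png');P=holes(t,'top',(400,145,426,172),.12);W=plane('top',P,.12);print(len(P),W.mean(0),np.median(W,0))"
```

```text
t 20.15 p [ 0.4567 -0.0594  0.2529] thx 100.77 tilt 0.07 F [-0.03 -0.66 -0.07] gap -0.1 j [-0.31  0.1  -0.13  1.35  0.    1.07]
4 [ 0.58765231 -0.30929148  0.12      ] [ 0.58783019 -0.3091791   0.12      ]
```

View pics/c17.png

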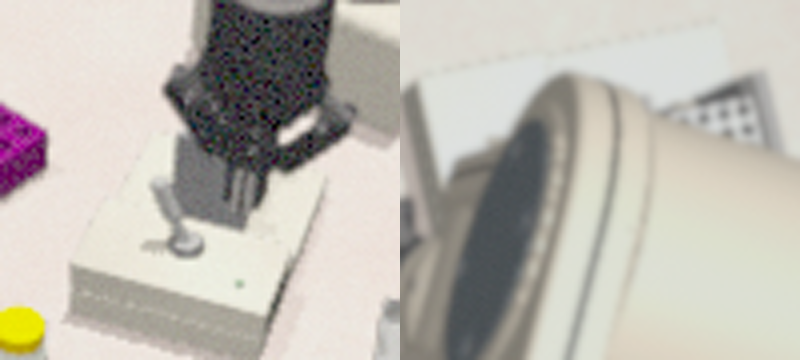

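View pics/s17.png

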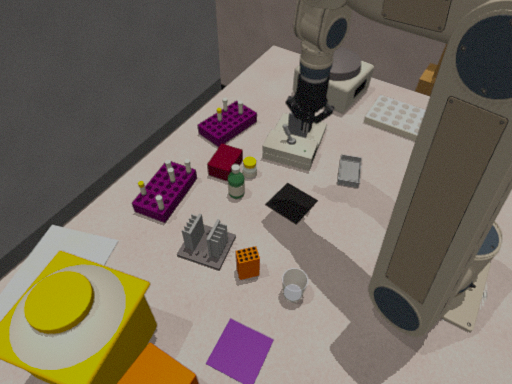

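Emit:
{"method": "arm_command", "body": {"motion": [[0,0.045,0,0],[0,0.09,0,0],[0,0.135,0,0],[0,0.18,0,0],[0,0.2,0,0]]}}

```text
clock: 20.75
ee_pos: [0.4593, 0.1397, 0.2516]
tcp_rot: [-0.0, 0.638, 0.77, 0.0]
wrist_force: [1.3, -1.5, -0.2]
finger_gap: 0.001
```

Emit:
{"method": "arm_command", "body": {"motion": [[0,0,0,0],[0,0,0,0]]}}

```text
clock: 20.95
ee_pos: [0.4596, 0.1373, 0.2514]
tcp_rot: [0.0, 0.639, 0.77, -0.0]
wrist_force: [-0.1, -0.1, -0.9]
finger_gap: 0.002
```

```bash
python3 v.py 18; python3 -c "
from holes import *
for i in ('t13','t18'):
  t=cv2.imread(f'pics/raw_{i}.png');P=holes(t,'top',(402,147,425,170),.12);W=plane('top',P,.12);print(len(P),W.mean(0),np.median(W,0))
  print((P).round(1).tolist())"
```

```text
t 20.95 p [0.4596 0.1373 0.2514] thx 100.63 tilt 0.03 F [-0.13 -0.11 -0.93] gap 0.2 j [ 0.12  0.13 -0.09  1.35 -0.    1.5 ]
9 [ 0.57858057 -0.30888427  0.12      ] [ 0.57795754 -0.30621315  0.12      ]
[[406.7, 160.0], [407.4, 164.8], [405.3, 155.3], [422.7, 161.6], [421.6, 157.0], [417.8, 162.8], [412.7, 164.0], [416.7, 157.9], [410.4, 154.0]]
12 [ 0.58189893 -0.31075666  0.12      ] [ 0.58178331 -0.31070027  0.12      ]
[[420.4, 151.8], [422.7, 161.6], [412.7, 164.0], [417.7, 162.8], [406.8, 159.9], [421.6, 157.0], [415.5, 152.9], [407.9, 165.0], [411.6, 159.0], [416.5, 157.9], [405.6, 155.1], [410.5, 153.9]]
```

View pics/c18.png

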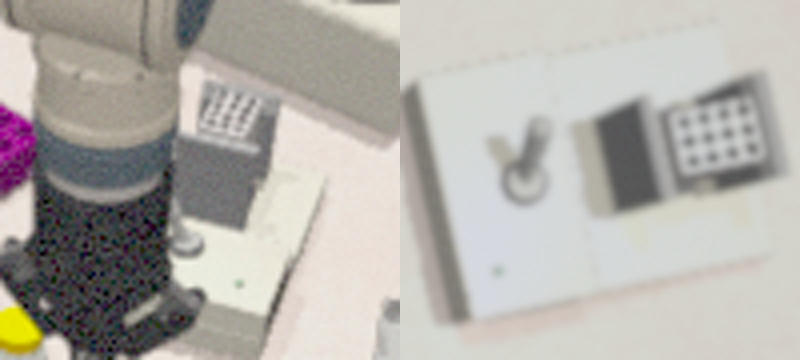

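```bash
python3 -c "
from h import *
st(); print(ctrl.sign_off())"
```

```text
t 21.05 p [0.4596 0.1368 0.2515] thx 100.54 tilt 0.02 F [-0.02 -0.14 -0.24] gap 0.1 j [ 0.11  0.13 -0.09  1.35 -0.    1.5 ]
the job is handed in; nothing more can be done
None
```

I handed the job in at about 21 s, with every step done in the required order. The sign-off gave no verdict.

**What I did**
1. Lifted the block from the stand, holding it across its 56 mm.
2. Set it on the black mat, let go and backed off. A side picture showed it standing upright there.
3. Turned the gripper 90°, took the block across its 40 mm and lowered it into the well. It met no resistance until the floor, which it touched at TCP z = 0.0762 m (0.076 m expected). I then let go and retreated.
4. Pushed the toggle over with the shut fingers, then moved the arm clear.

**Last checks**
- **Block:** the last top picture, taken from pixels, shows it upright in the well. All 12 holes were found, centred about 2 mm from the well centre measured in the same camera (limit 7 mm).
- **Toggle:** it leans to the +x (on) side in the top picture. I did not measure its exact angle.
- **Robot:** it stands clear, about 0.25 m up, with no wrist force.
- **Bystanders:** the arm never came near them. I saw no movement in the pictures but did not measure their positions.

**What disagreed**
- **Camera views:** the side and top views put the well up to 6 mm apart. I corrected for this using the held block at a known gripper position.
- **Toggle push:** the wrist force was about 47 N (40 N of it upward) at the end of one push move. That is under the 120 N wrist limit. I could not tell whether a finger or the gripper's linkage made that contact, so I can't rule out a breach of the 40 N limit for the arm and gripper body.

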